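# Cure lacquered drawer pulls under the swing-arm UV lamp

## Task

Cure the lacquer on the drawer pulls: stand all of them on the white bed of the curing stand, swing the lamp squarely over the bed, throw the isolator lever on, leave the pulls lit for at least three seconds, then throw it off again. Afterwards swing the lamp back to its side so that it is clear of the bed, and stand every pull on its plate inside the open tray. The lamp must never be on while it is not over the bed, and the other tools and pots on the bench are to be left where they are.

Things in the scene. Friction and masses are not known exactly. Their poses are not given: they have to be found in the camera images.
- pull_a: Short drawer pull, loose, may be absent: copper plate 90 mm long (own x), 42 mm wide (own y), 6 mm thick, with a bow handle of 11 mm round steel bar on top, along its length. Mass 0.13 to 0.25 kg. Origin: centre of the plate's underside, z up. The bow's straight top runs along own x through (0, 0, 40 mm), 50 mm long: grip it there from above, closing along own y. Starts standing on the bench.
- pull_b: Middle drawer pull, loose, may be absent: copper plate 100 mm long (own x), 42 mm wide (own y), 6 mm thick, with a bow handle of 11 mm round steel bar on top, along its length. Mass 0.13 to 0.25 kg. Origin: centre of the plate's underside, z up. The bow's straight top runs along own x through (0, 0, 40 mm), 60 mm long: grip it there from above, closing along own y. Starts standing on the bench.
- pull_c: Long drawer pull, loose, may be absent: copper plate 110 mm long (own x), 42 mm wide (own y), 6 mm thick, with a bow handle of 11 mm round steel bar on top, along its length. Mass 0.13 to 0.25 kg. Origin: centre of the plate's underside, z up. The bow's straight top runs along own x through (0, 0, 40 mm), 70 mm long: grip it there from above, closing along own y. Starts standing on the bench.
- bed_center (a point): Centre of the top of the curing stand's white ceramic bed, 16 mm above the bench: a fixed flat rectangle, 165 mm along own x, 250 mm along own y, no rim; z up. Own +x points to the stand's column (axis 235 mm away, 30 mm thick, 255 mm tall). Three pulls fit side by side, plates along own x, 70 mm apart along own y. The stand's place and yaw vary.
- lamp_head (a point): Middle of the underside of the lamp head, a white housing 120 mm (along the boom) by 190 mm by 40 mm, 195 mm above the bench, carried by a level boom on the column. When the lamp is right over the bed this point is vertically above bed_center.
- lamp_grip (a point): Point on the axis of the lamp head's upright black grip, 275 mm above the bench: a vertical cylinder, 24 mm diameter, rising from the middle of the housing's top at 237 mm to 299 mm above the bench. Take it from above. It moves on a circle of 235 mm radius about the column's axis.
- lamp_arm (a joint): Swing angle of the lamp boom about the column, rad. 0: head exactly over the bed. It grows as the head swings clockwise seen from above (from the bed to the robot's left); range -0.4 to 1.7, starts aside at 1.15 to 1.5. Stiff: it stays where it is left and takes about 0.6 N m (2.6 N at the grip) to move.
- isolator (a joint): Angle of the isolator lever, rad. -0.5: off, leaning away from the robot (own +x of lever_hinge); +0.5: on, leaning towards the robot (own -x); 0 upright. Over-centre: past upright it falls to the nearer end and lies there against a stop; under 3 N at the ball moves it. Starts off.
- lever_hinge (a point): Hinge centre of the isolator lever, 62 mm above the bench, over the middle of a fixed grey steel box (130 mm along own x, 90 mm along own y, 50 mm tall). The lever swings about own y in the x-z plane; own -x is roughly towards the robot. Steel cheeks beside the hinge (own y +-18 to 26 mm) rise to 72 mm above the bench.
- lever_ball (a point): Centre of the black ball, 30 mm diameter, at the top of the isolator lever, 80 mm from its hinge on a flat steel shank 18 mm wide (along the hinge) and 10 mm thick. At off or on this point is 132 mm above the bench and 38 mm to that side of the hinge. It can be pushed over from outside.
- tray_in (a point): Centre of the inner floor of the open plastic tray (fixed), 4 mm above the bench. Inside: 172 mm along own x, 252 mm along own y; walls 4 mm thick, rim 32 mm above the bench. Three pulls fit side by side, plates along own x, 75 mm apart along own y.
- tape: Bystander: roll of masking tape lying flat, 100 mm diameter, 24 mm tall; origin at the centre of its underside.
- hammer: Bystander: hammer lying on the bench on the left, 270 mm long; origin at its middle.
- pliers: Bystander: pliers with red handles, 165 mm long, lying flat behind on the left; origin near the joint.
- lacquer_tin: Bystander: round tin, 70 mm diameter, 85 mm tall, on the right; origin at the centre of its underside.
- screwdriver: Bystander: screwdriver with a red handle, 200 mm long, lying on the left; origin at its middle.
- jar: Bystander: closed jar, 64 mm diameter, 80 mm tall, behind the bed; origin at the centre of its underside.
Mind the look-alikes: they are no part of the job. Leave any green look-alike of the pull_c alone.

How it is judged (in metres and radians):
On the way, in this order (a step that is already met when the one before it is completed fails the run):
1. all the pulls stand on the bed (origins within 45 mm of its centre along its x, 105 mm along its y), let go, with the isolator off (x of pull_a in the frame of bed_center between -0.045 and 0.045 m and y of pull_a in the frame of bed_center between -0.105 and 0.105 m and z of pull_a in the frame of bed_center between -0.006 and 0.008 m and angle between each of pull_a, pull_b, pull_c's own z axis and vertical below 0.15 rad and x of pull_b in the frame of bed_center between -0.045 and 0.045 m and y of pull_b in the frame of bed_center between -0.105 and 0.105 m and z of pull_b in the frame of bed_center between -0.006 and 0.008 m and x of pull_c in the frame of bed_center between -0.045 and 0.045 m and y of pull_c in the frame of bed_center between -0.105 and 0.105 m and z of pull_c in the frame of bed_center between -0.006 and 0.008 m and contact force between each of pull_a, pull_b, pull_c and the fingers below 0.1 N and value of joint isolator below -0.38 rad), for 0.3 s.
2. the lamp is over the bed (within 35 mm of centred) and on for 3 s, with all the pulls standing on the bed (x of pull_a in the frame of bed_center between -0.045 and 0.045 m and y of pull_a in the frame of bed_center between -0.105 and 0.105 m and z of pull_a in the frame of bed_center between -0.006 and 0.008 m and angle between each of pull_a, pull_b, pull_c's own z axis and vertical below 0.15 rad and x of pull_b in the frame of bed_center between -0.045 and 0.045 m and y of pull_b in the frame of bed_center between -0.105 and 0.105 m and z of pull_b in the frame of bed_center between -0.006 and 0.008 m and x of pull_c in the frame of bed_center between -0.045 and 0.045 m and y of pull_c in the frame of bed_center between -0.105 and 0.105 m and z of pull_c in the frame of bed_center between -0.006 and 0.008 m and horizontal distance between lamp_head and bed_center below 0.035 m and value of joint isolator above 0.38 rad), for 3 s.
3. the isolator is off again, with all the pulls still on the bed (x of pull_a in the frame of bed_center between -0.045 and 0.045 m and y of pull_a in the frame of bed_center between -0.105 and 0.105 m and z of pull_a in the frame of bed_center between -0.006 and 0.008 m and angle between each of pull_a, pull_b, pull_c's own z axis and vertical below 0.15 rad and x of pull_b in the frame of bed_center between -0.045 and 0.045 m and y of pull_b in the frame of bed_center between -0.105 and 0.105 m and z of pull_b in the frame of bed_center between -0.006 and 0.008 m and x of pull_c in the frame of bed_center between -0.045 and 0.045 m and y of pull_c in the frame of bed_center between -0.105 and 0.105 m and z of pull_c in the frame of bed_center between -0.006 and 0.008 m and value of joint isolator below -0.38 rad), for 0.2 s.
At the end, for the whole second after the job is handed in: Every pull present stands at rest on its plate (tilt under 0.15 rad) on the tray's floor, released; the isolator is off (below -0.38 rad); the lamp arm is swung aside, clear of the bed (joint above 1.0 rad), and still (x of pull_a in the frame of tray_in between -0.075 and 0.075 m and y of pull_a in the frame of tray_in between -0.115 and 0.115 m and z of pull_a in the frame of tray_in between -0.006 and 0.008 m and angle between each of pull_a, pull_b, pull_c's own z axis and vertical below 0.15 rad and linear speed of each of pull_a, pull_b, pull_c below 0.02 m/s and x of pull_b in the frame of tray_in between -0.075 and 0.075 m and y of pull_b in the frame of tray_in between -0.115 and 0.115 m and z of pull_b in the frame of tray_in between -0.006 and 0.008 m and x of pull_c in the frame of tray_in between -0.075 and 0.075 m and y of pull_c in the frame of tray_in between -0.115 and 0.115 m and z of pull_c in the frame of tray_in between -0.006 and 0.008 m and contact force between each of pull_a, pull_b, pull_c and the fingers below 0.1 N and value of joint isolator below -0.38 rad and value of joint lamp_arm above 1 rad and velocity of joint lamp_arm between -0.03 and 0.03 rad/s); the robot touches nothing.
It fails at once if the lamp is on while it is not over the bed (more than 60 mm off centre) (value of joint isolator above 0.25 rad and horizontal distance between lamp_head and bed_center above 0.06 m).
It fails at once if a bystander is moved more than 40 mm (distance of any of tape, hammer, pliers, lacquer_tin, screwdriver, jar from where it was at the start of the episode above 0.04 m).
Of pull_a, pull_b, pull_c only 2 to 3 are there at a start; the rules pass over those that are not, and their reading is None.
At some moment in a run one of pull_a, pull_b, pull_c may be knocked a few centimetres aside while the robot is not near it.
It also fails if it takes over 210 s, if anything falls off the work surface, if the arm or the gripper's body presses on something with over 40 N, if the wrist force passes 120 N, or if a joint passes its speed limit or range.

## Robot

A 6-joint arm with a two-finger parallel gripper is mounted at the origin on the work surface. World frame = base frame: x ahead of the robot, y to its left, z up, the work surface at z = 0. Lengths are in mm, angles in rad, forces in N, time in s.
With the tool pointing down it reaches from about 350 to 775 mm from the base axis. Payload 7.3 kg.
Tool frame: the origin (TCP) lies at the very end of the fingers, on their centre line; the grasp point (between the pads) lies 19 mm behind it; z points along the fingers, y is the line along which they close (so a half turn about z gives the same grasp; the last joint's range is limited). The gripper opens to 92 mm and grips with 3 to 60 N. Pads are 19 mm wide; open, the fingers measure 130 mm over their backs; the gripper's body (75 mm by 190 mm) begins 47 mm behind the grasp point.
Start: joints at [1.139, 0.342, 1.524, -0, 1.275, -0.146], TCP at [147.995, 503.728, 226.741] pointing down, gripper open.
Joint ranges: [-2.53, 2.53], [-0.77, 2.02], [0.04, 2.7], [-1, 4.14], [0.28, 2.66], [-3.11, 3.11]. Speed limits (rad/s): [2.57, 2.57, 3.14, 3.14, 3.14, 3.14].

## Interface

Orientations are given as [roll, pitch, yaw] about the fixed x, y, z axes, in that order (R = Rz(yaw) Ry(pitch) Rx(roll)).
In Python, from plant import get_obs, optics, ticket, finder gives the robot as it stands.
- The arm moves only by the tool send_rows, never from a script. Its arguments are lists of equal length, an entry for each row: "offset": the shift along the tool's x, y, z scaled (see below), a list of three; "delta_rot": the turn, a rotation vector about the tool's x, y, z scaled (see below), a list of three. In form: {"offset": [[dx, dy, dz], ...], "delta_rot": [[rx, ry, rz], ...]}. A call has 1 to 8 rows; each row is the pose to reach, as a shift and turn from the pose commanded when the call began, along the tool's axes at that moment, turning the shorter way round; what a row does not reach only later rows make up. The controller multiplies each number of a shift by 120 mm and each number of a turn by 360 degrees. A row lasts 1/8 s, in which the tool goes at most 62.5 mm and 10.7 degrees, less where a joint would pass 70% of its speed; a pose out of reach is approached as far as the arm can. A call with a number of a shift or a turn outside -1 to 1 is refused whole. A call with a gripper value outside its range is refused whole. "grip" is the opening, from 0 (shut) to 1 (fully open), set as the call begins (left out, the last holds). The fingers move at their own pace and stop on an object; the grip force is fixed at half the most. Time passes only in rows, so rows that repeat a pose let the fingers close. It gives the time, the measured TCP pose, the force, the opening and the grip force at its end, in the units of the state.
- get_obs(): the state, without advancing time (a new reading comes with each control period).
- optics.capture(name): name is "scene" or "side" or "wrist"; returns the picture (384x512x3 uint8, red, green, blue); there is no depth.
- optics.get_calibration(name): a dict with "fx", "fy", "cx", "cy" (pixels), "world_from_camera" (4x4, takes a point from camera to world coordinates). Camera axes: x right, y down, z forward; pixel columns grow to the right and rows downward; lengths in mm; the calibration is good to about 2 mm. A picture is of the moment at which its call begins: read the wrist's pose just before it. get_calibration takes no time and is no camera call; for the wrist camera it gives the pose at the moment of the call.
- ticket.close_job(): hands the job in; it is judged then, once.
Trained networks look in the newest picture that a camera, given by its name, has taken for a name from the list of things; names that differ only in an ending like _2 or _b are one class to them, and where a whole thing is asked for, a point or a joint stands for the part that bears it (a point fixed in the world has none). Each returns a list of dicts, best first, with "confidence" (0 to 1); they miss things now and then, are a little off and sometimes report something else, mostly with a low value. They report only what shows in the picture. A call takes as long as a camera call. They do not tell look-alikes from the thing itself.
- finder.boxes_of(target, camera): "box" ([left, top, right, bottom] in pixels, round what is visible of it).
- finder.silhouettes(target, camera): "region" (384x512 bool, what is visible of it) and "box" ([left, top, right, bottom] in pixels, round what is visible of it).
- finder.pinpoint(target, camera): "uv" ([column, row] in pixels: a listed point, or the origin of a listed thing).
The state is a dict: "time": time; "joint_positions": joint angles; "dq": joint speeds; "tau": joint torques, N m; "tool_pos": TCP position; "tcp_rot": TCP orientation; "contact_force": force on the tool from outside, world axes, zero at the start; "moment": the same for the moment, N m; "grip_width": finger opening in mm; "finger_force": force on a finger pad.
Only numpy, scipy, OpenCV 4.12 (cv2) and the standard library are available. Lean on these libraries where they do the work, as an engineer would, in place of code of your own. Each camera call takes 0.05 s, during which the arm holds its last target. There are 200 camera calls.

## Working session

There is one attempt and no reset: what is moved stays moved. The work goes in short steps, Python scripts to look and compute and a tool call to move; the robot and the scene stay as the last step left them, time stands still between calls to the robot, and variables do not carry over. Pictures are saved under pics/ and viewed, at most 14 in all, crops included, and the job is handed in when it is done.

Besides the shell and the picture viewer there is one more tool, called by a JSON object that holds its "method" and its "body". send_rows: Moves the arm, as the interface text tells. Its arguments: {"type":"object","properties":{"offset":{"type":"array"},"delta_rot":{"type":"array"},"grip":{"type":"number"}},"required":["offset","delta_rot"]}

```bash
ls; mkdir -p pics; cat > h.py <<'E'
import numpy as np, cv2
from plant import get_obs, optics, ticket, finder
from scipy.spatial.transform import Rotation as R
def ray(cam,uv,z,cal=None):
    c=cal or optics.get_calibration(cam); T=np.array(c["world_from_camera"])
    d=T[:3,:3]@np.array([(uv[0]-c["cx"])/c["fx"],(uv[1]-c["cy"])/c["fy"],1]); o=T[:3,3]
    return (o+d*(z-o[2])/d[2])[:3]
def proj(cam,p):
    c=optics.get_calibration(cam); T=np.linalg.inv(np.array(c["world_from_camera"]))
    q=T[:3,:3]@np.array(p)+T[:3,3]; return [c["fx"]*q[0]/q[2]+c["cx"],c["fy"]*q[1]/q[2]+c["cy"]]
def snap(cam,name):
    im=optics.capture(cam); cv2.imwrite(f"pics/{name}.png",im[:,:,::-1]); return im
E
python3 - <<'E'
from h import *
o=get_obs(); print({k:np.round(v,3).tolist() for k,v in o.items()})
Z=dict(pull_a=0,pull_b=0,pull_c=0,bed_center=16,lamp_head=195,lamp_grip=275,lever_hinge=62,lever_ball=132,tray_in=4,tape=0,jar=0,lacquer_tin=0,hammer=10,pliers=8,screwdriver=12)
for cam in["scene","side"]:
    im=snap(cam,cam+"0"); print(cam,np.round(optics.get_calibration(cam)["world_from_camera"],2)[:3].tolist())
    for n,z in Z.items():
        for d in finder.pinpoint(n,cam)[:4]:
            if d["confidence"]>.2: print(n,round(d["confidence"],2),np.round(d["uv"]),np.round(ray(cam,d["uv"],z)))
E
```

```text
pics
{'time': 0.0, 'joint_positions': [1.139, 0.343, 1.525, 0.0, 1.275, -0.146], 'dq': [0.0, -0.002, 0.002, -0.002, -0.001, -0.001], 'tau': [-0.001, -43.125, -24.422, 0.072, 0.056, -0.0], 'tool_pos': [147.809, 503.319, 226.026], 'tcp_rot': [-3.14, -0.0, 2.856], 'contact_force': [0.454, -0.162, 0.437], 'moment': [0.013, -0.04, 0.028], 'finger_force': 0.0, 'grip_width': 91.605}
scene [[0.56, 0.52, -0.64, 1461.46], [0.83, -0.35, 0.44, -653.1], [0.01, -0.78, -0.63, 1157.52]]
pull_a 0.78 [197. 299.] [ 611. -346.    0.]
pull_a 0.68 [148. 229.] [ 208. -352.    0.]
pull_a 0.54 [223. 281.] [ 592. -239.    0.]
pull_a 0.48 [244. 273.] [ 603. -161.    0.]
pull_b 0.78 [197. 299.] [ 611. -346.    0.]
pull_b 0.68 [148. 229.] [ 208. -352.    0.]
pull_b 0.54 [223. 281.] [ 592. -239.    0.]
pull_b 0.48 [244. 273.] [ 603. -161.    0.]
pull_c 0.78 [197. 299.] [ 611. -346.    0.]
pull_c 0.68 [148. 229.] [ 208. -352.    0.]
pull_c 0.54 [223. 281.] [ 592. -239.    0.]
pull_c 0.48 [244. 273.] [ 603. -161.    0.]
bed_center 0.74 [278. 238.] [544.  27.  16.]
lamp_head 0.76 [336. 176.] [537. 295. 195.]
lamp_he
[... 879 characters left out ...]
ull_c 0.93 [326. 262.] [ 618. -236.    0.]
pull_c 0.91 [226. 367.] [ 204. -343.    0.]
pull_c 0.9 [348. 289.] [ 614. -338.    0.]
pull_c 0.59 [304. 246.] [ 597. -153.    0.]
bed_center 0.96 [254. 213.] [529.  29.  16.]
lamp_head 0.65 [215. 125.] [542. 286. 195.]
lamp_grip 0.74 [207. 104.] [526. 303. 275.]
lever_hinge 0.9 [176. 169.] [388. 296.  62.]
lever_ball 0.68 [182. 142.] [435. 334. 132.]
tray_in 0.74 [289. 323.] [ 409. -335.    4.]
tape 0.83 [237. 266.] [ 382. -103.    0.]
jar 0.79 [340. 207.] [790. -92.   0.]
lacquer_tin 0.66 [367. 333.] [ 572. -467.    0.]
pliers 0.68 [338. 211.] [ 768. -108.    8.]
pliers 0.61 [248. 141.] [696. 331.   8.]
screwdriver 0.8 [178. 149.] [451. 429.  12.]
```

View pics/scene0.png

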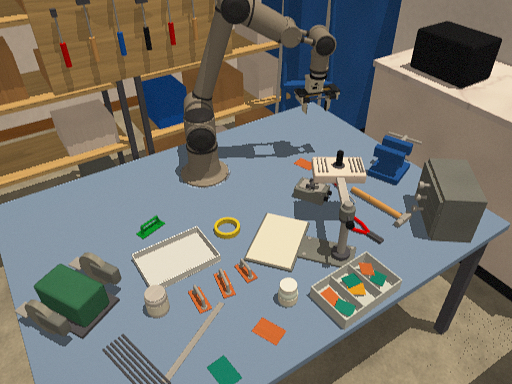

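View pics/side0.png

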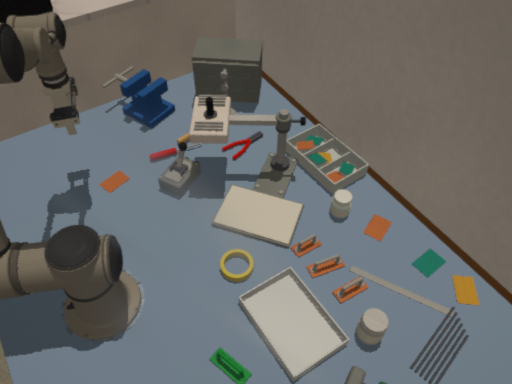

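The pictures show three copper pulls (side px (304,246), (326,262), (348,289)), the green look-alike (230,366), bed (258,215), tray (293,322), and lamp at its side (210,118). Next I'll measure yaws.

```bash
python3 - <<'E'
from h import *
def quad(cam,mask,z):
    cs,_=cv2.findContours(mask.astype(np.uint8),cv2.RETR_EXTERNAL,cv2.CHAIN_APPROX_NONE)
    c=max(cs,key=cv2.contourArea).reshape(-1,2)
    w=np.array([ray(cam,p,z)[:2] for p in cv2.convexHull(c).reshape(-1,2)],np.float32)
    (x,y),(a,b),t=cv2.minAreaRect(w)
    if a<b: a,b,t=b,a,t+90
    t=(t+90)%180-90
    return np.round([x,y,a,b,t],1)
for cam in["scene","side"]:
    im=optics.capture(cam); hsv=cv2.cvtColor(im,cv2.COLOR_RGB2HSV)
    for d in finder.silhouettes("pull_a",cam)[:6]:
        b=d["box"]; r=d["region"]; cop=r&((hsv[...,0]<22)&(hsv[...,1]>110))
        print(cam,round(d["confidence"],2),np.round(b),r.sum(),cop.sum(), quad(cam,cop,6) if cop.sum()>40 else "")
    # bed, tray by bright region flood from center
    s=hsv[...,1].astype(int);v=hsv[...,2]
    m=((s<60)&(v>140)).astype(np.uint8)
    n,lab=cv2.connectedComponents(m,connectivity=4)
    for nm,p,z in(("bed",(532,28,16),16),("tray",(415,-328,4),32)):
        u=np.round(proj(cam,p)).astype(int); l=lab[u[1],u[0]]
        print(cam,nm,u,im[u[1],u[0]],l,(lab==l).sum(), quad(cam,lab==l,z) if l else "")
u={"scene":(348,207),"side":(284,115)}
for c in u: print(c,"column top",ray(c,u[c],255)[:2])
g={"scene":(340,152),"side":(210,99)}
for c in g: print(c,"grip top",ray(c,g[c],299)[:2])
E
```

```text
scene 0.82 [235. 258. 257. 286.] 246 150 [ 605.2 -155.2   86.1   41.2   -1. ]
scene 0.66 [185. 284. 209. 313.] 326 206 [ 620.9 -342.6   99.6   40.9   -2.9]
scene 0.58 [214. 267. 235. 298.] 331 211 [ 608.5 -243.   109.9   41.7   -9.3]
scene bed [277 237] [241 229 195] 83 65752 [ 363.5   -6.9 1676.6 1235.6  -90. ]
scene tray [177 259] [230 223 202] 83 65752 [ 378.9  -15.9 1653.1 1218.3  -90. ]
side 0.64 [333. 276. 365. 302.] 438 260 [ 616.1 -344.9   97.8   39.1   -3.1]
side 0.58 [307. 252. 342. 279.] 501 288 [ 604.  -246.4  107.5   39.8  -12.3]
side 0.57 [208. 349. 250. 383.] 682 0 
side 0.53 [290. 236. 320. 258.] 349 205 [ 598.9 -157.2   86.8   40.5   -1. ]
side 0.48 [190.  91. 306. 144.] 2571 0 
side bed [255 213] [186 176 157] 87 3166 [541.   23.3 252.7 166.8 -52.1]
side tray [290 320] [185 181 169] 111 5479 [ 417.8 -330.5  262.2  182.3  -89.5]
scene column top [744.38069101 153.68119547]
side column top [715.40655709 149.74577048]
scene grip top [536.65641045 297.69611058]
side grip top [533.88097124 293.14641617]
```

```bash
cat >> h.py <<'E'
def plan(ways,start=None,step=118,extra=2,fine=False):
    """ways: (x,y,z,yaw deg), tool down. Prints send_rows values: offset, rz, rows."""
    if start is None:
        o=get_obs(); M=R.from_euler("xyz",o["tcp_rot"]).as_matrix(); start=(*o["tool_pos"],np.degrees(np.arctan2(M[1,0],M[0,0])))
        Mz=M
    p=np.array(start,float)
    for w in ways:
        w=np.array(w,float); d=w-p; d[3]=(d[3]+180)%360-180
        n=max(1,int(np.ceil(np.abs(d[:3]).max()/step)),int(np.ceil(abs(d[3])/85)))
        for i in range(n):
            y=np.radians(p[3]); s=d/n
            off=np.array([np.cos(y)*s[0]+np.sin(y)*s[1],np.sin(y)*s[0]-np.cos(y)*s[1],-s[2]])/120
            off=np.round(off,3)+0.; rz=round(-s[3]/360,4)
            while np.abs(off).max()>1: off*=.99
            rows=int(np.ceil(max(np.linalg.norm(s[:3])/62.5,abs(s[3])/10.7)))+(extra if i==n-1 else 1)
            print(off.tolist(),[0,0,rz],"rows",min(rows,8))
            a=np.array([np.cos(y)*off[0]+np.sin(y)*off[1],np.sin(y)*off[0]-np.cos(y)*off[1],-off[2]])*120
            p=p+np.array([*a,-rz*360])
    print("end",np.round(p,1))
E
python3 - <<'E'
from h import *
plan([(600,-245,290,180)],step=110)
E
```

```text
[-0.768, -0.703, -0.075] [0, 0, np.float64(-0.0065)] rows 4
[-0.738, -0.734, -0.075] [0, 0, np.float64(-0.0065)] rows 4
[-0.708, -0.764, -0.075] [0, 0, np.float64(-0.0065)] rows 4
[-0.676, -0.792, -0.075] [0, 0, np.float64(-0.0065)] rows 4
[-0.643, -0.819, -0.075] [0, 0, np.float64(-0.0065)] rows 4
[-0.609, -0.845, -0.075] [0, 0, np.float64(-0.0065)] rows 4
[-0.574, -0.869, -0.075] [0, 0, np.float64(-0.0065)] rows 5
end [ 600.1 -245.1  289.7  180. ]
```

{"method": "send_rows", "body": {"offset": [[0,0,-0.53],[0,0,-0.53],[0,0,-0.53]], "delta_rot": [[0,0,-0.0454],[0,0,-0.0454],[0,0,-0.0454]], "grip": 0.5}}

```text
time: 2.17
tool_pos: [148.0, 503.7, 290.7]
tcp_rot: [3.141, 0.0, 3.14]
contact_force: [0.2, -1.2, -0.1]
grip_width: 66.5
finger_force: 0.0
```

{"method": "send_rows", "body": {"offset": [[-0.54,-0.89,0],[-0.54,-0.89,0],[-0.54,-0.89,0]], "delta_rot": [[0,0,0],[0,0,0],[0,0,0]]}}

```text
time: 2.55
tool_pos: [214.1, 393.9, 289.7]
tcp_rot: [-3.14, -0.001, 3.134]
contact_force: [0.2, 0.4, 0.5]
grip_width: 46.5
finger_force: 0.0
```

{"method": "send_rows", "body": {"offset": [[-0.54,-0.89,0],[-0.54,-0.89,0],[-0.54,-0.89,0]], "delta_rot": [[0,0,0],[0,0,0],[0,0,0]]}}

```text
time: 2.92
tool_pos: [279.0, 287.8, 289.9]
tcp_rot: [-3.141, -0.001, 3.133]
contact_force: [-0.8, 0.2, 0.6]
grip_width: 46.0
finger_force: 0.0
```

{"method": "send_rows", "body": {"offset": [[-0.54,-0.89,0],[-0.54,-0.89,0],[-0.54,-0.89,0]], "delta_rot": [[0,0,0],[0,0,0],[0,0,0]]}}

```text
time: 3.3
tool_pos: [343.8, 181.4, 289.8]
tcp_rot: [-3.141, -0.001, 3.134]
contact_force: [-0.7, 0.7, -0.6]
grip_width: 46.0
finger_force: 0.0
```

{"method": "send_rows", "body": {"offset": [[-0.54,-0.89,0],[-0.54,-0.89,0],[-0.54,-0.89,0]], "delta_rot": [[0,0,0],[0,0,0],[0,0,0]]}}

```text
time: 3.68
tool_pos: [408.4, 75.4, 289.6]
tcp_rot: [3.141, -0.001, 3.136]
contact_force: [-0.1, 0.6, 1.0]
grip_width: 45.7
finger_force: 0.0
```

{"method": "send_rows", "body": {"offset": [[-0.54,-0.89,0],[-0.54,-0.89,0],[-0.54,-0.89,0]], "delta_rot": [[0,0,0],[0,0,0],[0,0,0]]}}

```text
time: 4.05
tool_pos: [473.2, -30.6, 289.2]
tcp_rot: [3.141, -0.001, 3.139]
contact_force: [0.3, 0.7, 0.4]
grip_width: 46.0
finger_force: 0.0
```

{"method": "send_rows", "body": {"offset": [[-0.54,-0.89,0],[-0.54,-0.89,0],[-0.54,-0.89,0]], "delta_rot": [[0,0,0],[0,0,0],[0,0,0]]}}

```text
time: 4.42
tool_pos: [538.0, -137.0, 288.6]
tcp_rot: [3.14, -0.002, 3.14]
contact_force: [0.4, -0.0, 0.1]
grip_width: 46.1
finger_force: 0.0
```

{"method": "send_rows", "body": {"offset": [[-0.54,-0.89,0],[-0.54,-0.89,0],[-0.54,-0.89,0],[-0.54,-0.89,0]], "delta_rot": [[0,0,0],[0,0,0],[0,0,0],[0,0,0]]}}

```text
time: 4.92
tool_pos: [601.6, -240.9, 289.9]
tcp_rot: [3.14, -0.001, -3.14]
contact_force: [-0.1, -0.1, -0.6]
grip_width: 46.1
finger_force: 0.0
```

```bash
cat >> h.py <<'E'
def rect(cam,mask,z,cal):
    cs,_=cv2.findContours(mask.astype(np.uint8),cv2.RETR_EXTERNAL,cv2.CHAIN_APPROX_NONE)
    c=np.vstack([k.reshape(-1,2) for k in cs if cv2.contourArea(k)>15] or [cs[0].reshape(-1,2)])
    w=np.array([ray(cam,p,z,cal)[:2] for p in cv2.convexHull(c).reshape(-1,2)],np.float32)
    (x,y),(a,b),t=cv2.minAreaRect(w)
    if a<b: a,b,t=b,a,t+90
    return np.round([x,y,a,b,(t+90)%180-90],1)
def pulls(cam,z=6,save=None):
    cal=optics.get_calibration(cam); im=optics.capture(cam); hsv=cv2.cvtColor(im,cv2.COLOR_RGB2HSV)
    if save: cv2.imwrite(f"pics/{save}.png",im[:,:,::-1])
    for d in finder.silhouettes("pull_a",cam)[:8]:
        m=d["region"]&(hsv[...,0]<22)&(hsv[...,1]>110)
        if m.sum()>60: print(cam,round(d["confidence"],2),np.round(d["box"]),rect(cam,m,z,cal))
E
python3 - <<'E'
from h import *
pulls("wrist",save="w1")
c=optics.get_calibration("wrist"); print(np.round(c["world_from_camera"],2).tolist(),c["fx"])
E
```

```text
wrist 0.91 [234. 129. 268. 197.] [ 607.1 -243.6  108.7   40.7  -10.2]
wrist 0.77 [291. 132. 320. 190.] [ 601.6 -155.5   89.1   41.2   -0.7]
wrist 0.58 [180. 138. 204. 200.] [ 617.6 -342.5   99.3   39.7   -3.2]
[[-0.0, 0.95, 0.31, 516.08], [1.0, 0.0, 0.0, -240.69], [0.0, 0.31, -0.95, 447.85], [0.0, 0.0, 0.0, 1.0]] 268.8300899853762
```

View pics/w1.png

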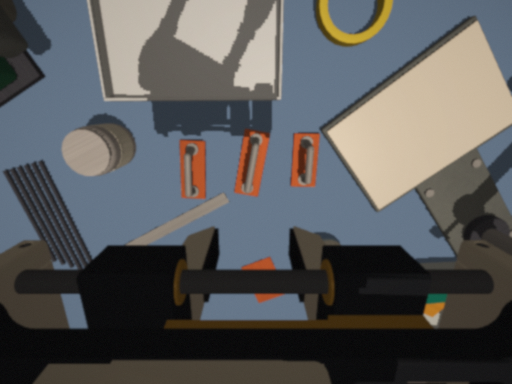

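```bash
python3 - <<'E'
from h import *
im=cv2.imread("pics/w1.png"); hsv=cv2.cvtColor(im,cv2.COLOR_BGR2HSV)
cal=optics.get_calibration("wrist")
m=((hsv[...,0]<28)&(hsv[...,1]<120)&(hsv[...,2]>170)).astype(np.uint8); n,lab=cv2.connectedComponents(m)
print("bed px",(lab==lab[110,430]).sum()); b=(lab==lab[110,430]).astype(np.uint8)
cs,_=cv2.findContours(b,0,cv2.CHAIN_APPROX_NONE); c=max(cs,key=cv2.contourArea)
for p in cv2.approxPolyDP(c,4,True).reshape(-1,2): print(p,np.round(ray("wrist",p,16,cal)[:2],1))
for p in[(106,99),(281,99)]: print("tray",np.round(ray("wrist",p,32,cal)[:2],1))
plan([(602,-155.5,110,180),(602,-155.5,22,180)])
E
```

```text
bed px 17369
[477  22] [404.1  72. ]
[328 131] [ 553.5 -123.5]
[379 208] [682.8 -24.4]
[511 122] [539.4 160. ]
[511  97] [502.8 149.1]
tray [ 506.9 -455.8]
tray [ 506.5 -200.4]
[-0.003, 0.357, 0.755] [0, 0, np.float64(0.0002)] rows 3
[-0.003, 0.357, 0.755] [0, 0, np.float64(0.0002)] rows 4
[0.0, 0.0, 0.733] [0, 0, np.float64(-0.0001)] rows 4
end [ 601.9 -155.5   22.  -180. ]
```

{"method": "send_rows", "body": {"offset": [[0,0.355,0.755],[0,0.355,0.755],[0,0.355,0.755]], "delta_rot": [[0,0,0],[0,0,0],[0,0,0]]}}

```text
time: 5.4
tool_pos: [599.8, -198.3, 198.4]
tcp_rot: [3.139, -0.004, -3.139]
contact_force: [0.3, 0.2, 0.9]
grip_width: 46.0
finger_force: 0.0
```

{"method": "send_rows", "body": {"offset": [[0,0.355,0.755],[0,0.355,0.755],[0,0.355,0.755],[0,0.355,0.755]], "delta_rot": [[0,0,0],[0,0,0],[0,0,0],[0,0,0]]}}

```text
time: 5.9
tool_pos: [603.0, -160.2, 112.3]
tcp_rot: [-3.139, 0.005, 3.141]
contact_force: [0.1, -0.4, -0.5]
grip_width: 45.6
finger_force: 0.0
```

{"method": "send_rows", "body": {"offset": [[0,0,0.733],[0,0,0.733],[0,0,0.733],[0,0,0.733]], "delta_rot": [[0,0,0],[0,0,0],[0,0,0],[0,0,0]]}}

```text
time: 6.4
tool_pos: [603.1, -160.2, 23.9]
tcp_rot: [-3.14, 0.004, 3.141]
contact_force: [0.2, -0.0, 0.5]
grip_width: 45.4
finger_force: 0.0
```

{"method": "send_rows", "body": {"offset": [[0,0,0],[0,0,0],[0,0,0],[0,0,0],[0,0,0],[0,0,0],[0,0,0]], "delta_rot": [[0,0,0],[0,0,0],[0,0,0],[0,0,0],[0,0,0],[0,0,0],[0,0,0]], "grip": 0}}

```text
time: 7.28
tool_pos: [601.3, -158.7, 21.3]
tcp_rot: [3.141, 0.0, 3.141]
contact_force: [-0.3, 2.2, 1.8]
grip_width: 10.0
finger_force: 30.0
```

{"method": "send_rows", "body": {"offset": [[0,0,-0.7],[0,0,-0.7],[0,0,-0.7]], "delta_rot": [[0,0,0],[0,0,0],[0,0,0]]}}

```text
time: 7.65
tool_pos: [602.1, -159.5, 106.6]
tcp_rot: [-3.14, 0.003, 3.141]
contact_force: [-0.6, -0.6, -1.6]
grip_width: 9.7
finger_force: 30.0
```

```bash
python3 - <<'E'
from h import *
o=get_obs(); print(o["tool_pos"],o["grip_width"],o["finger_force"])
print("a place"); plan([(500,79.5,100,217.5),(500,79.5,38.5,217.5)])
print("to c"); plan([(500,79.5,110,217.5),(607,-244.5,110,169.5),(607,-244.5,22,169.5)],(500,79.5,38.5,217.5))
print("c place");plan([(607,-244.5,106,169.5),(543,24,106,217.5),(543,24,38.5,217.5)],(607,-244.5,22,169.5))
print("to b");plan([(543,24,110,217.5),(618,-343,110,177),(618,-343,22,177)],(543,24,38.5,217.5))
print("b place");plan([(618,-343,106,177),(586,-31.5,106,217.5),(586,-31.5,38.5,217.5)],(618,-343,22,177))
E
```

```text
[ 602.11359799 -159.50212968  106.60170793] 9.652511059783448 29.984460175037384
a place
[0.284, 0.664, 0.018] [0, 0, np.float64(-0.0348)] rows 3
[0.133, 0.71, 0.018] [0, 0, np.float64(-0.0348)] rows 3
[-0.024, 0.722, 0.018] [0, 0, np.float64(-0.0348)] rows 4
[0.001, -0.001, 0.514] [0, 0, np.float64(0.0001)] rows 3
end [500.   79.5  38.4 217.5]
to c
[0.0, 0.0, -0.596] [0, 0, np.float64(-0.0)] rows 4
[0.312, -0.895, 0.0] [0, 0, np.float64(0.0444)] rows 3
[0.054, -0.946, 0.0] [0, 0, np.float64(0.0444)] rows 3
[-0.209, -0.924, 0.0] [0, 0, np.float64(0.0444)] rows 4
[-0.001, 0.0, 0.733] [0, 0, np.float64(0.0001)] rows 4
end [ 607.1 -244.5   22.1  169.5]
c place
[0.0, 0.0, -0.7] [0, 0, np.float64(-0.0)] rows 4
[0.311, 0.701, 0.0] [0, 0, np.float64(-0.0444)] rows 3
[0.106, 0.759, 0.0] [0, 0, np.float64(-0.0444)] rows 3
[-0.108, 0.759, 0.0] [0, 0, np.float64(-0.0444)] rows 4
[0.0, 0.0, 0.562] [0, 0, np.float64(-0.0001)] rows 4
end [543.   24.   38.6 217.5]
to b
[0.0, 0.0, -0.596] [0, 0, np.float64(-0.0)] rows 4
[0.341, -0.702, 0.0] [0, 0, np.float64(0.0281)] rows 3
[0.213, -0.751, 0.0] [0, 0, np.float64(0.0281)] rows 3
[0.078, -0.777, 0.0] [0, 0, np.float64(0.0281)] rows 3
[-0.06, -0.778, 0.0] [0, 0, np.float64(0.0281)] rows 4
[0.001, 0.001, 0.733] [0, 0, np.float64(0.0001)] rows 4
end [ 618.  -342.9   22.1  177. ]
b place
[0.0, 0.0, -0.7] [0, 0, np.float64(-0.0)] rows 4
[0.134, 0.859, 0.0] [0, 0, np.float64(-0.0375)] rows 3
[-0.07, 0.867, 0.0] [0, 0, np.float64(-0.0375)] rows 3
[-0.271, 0.827, 0.0] [0, 0, np.float64(-0.0375)] rows 4
[0.0, 0.0, 0.562] [0, 0, np.float64(-0.0)] rows 4
end [586.  -31.5  38.6 217.5]
```

{"method": "send_rows", "body": {"offset": [[0.284,0.664,0],[0.284,0.664,0],[0.284,0.664,0],[0.284,0.664,0]], "delta_rot": [[0,0,-0.0348],[0,0,-0.0348],[0,0,-0.0348],[0,0,-0.0348]]}}

```text
time: 8.15
tool_pos: [567.2, -79.8, 104.1]
tcp_rot: [3.141, -0.001, -2.924]
contact_force: [0.0, -0.4, -0.6]
grip_width: 9.7
finger_force: 30.0
```

{"method": "send_rows", "body": {"offset": [[0.133,0.71,0],[0.133,0.71,0],[0.133,0.71,0],[0.133,0.71,0]], "delta_rot": [[0,0,-0.0348],[0,0,-0.0348],[0,0,-0.0348],[0,0,-0.0348]]}}

```text
time: 8.65
tool_pos: [534.0, -0.7, 105.0]
tcp_rot: [-3.141, 0.0, -2.706]
contact_force: [-0.5, -0.4, -2.0]
grip_width: 9.8
finger_force: 30.0
```

{"method": "send_rows", "body": {"offset": [[-0.024,0.722,0],[-0.024,0.722,0],[-0.024,0.722,0],[-0.024,0.722,0],[-0.024,0.722,0],[-0.024,0.722,0]], "delta_rot": [[0,0,-0.0348],[0,0,-0.0348],[0,0,-0.0348],[0,0,-0.0348],[0,0,-0.0348],[0,0,-0.0348]]}}

```text
time: 9.4
tool_pos: [499.5, 79.4, 105.1]
tcp_rot: [-3.142, 0.0, -2.488]
contact_force: [0.0, 1.0, -0.6]
grip_width: 10.0
finger_force: 30.0
```

{"method": "send_rows", "body": {"offset": [[0,0,0.3],[0,0,0.5],[0,0,0.55],[0,0,0.55],[0,0,0.55],[0,0,0.55]], "delta_rot": [[0,0,0],[0,0,0],[0,0,0],[0,0,0],[0,0,0],[0,0,0]]}}

```text
time: 10.15
tool_pos: [499.7, 80.3, 40.0]
tcp_rot: [-3.141, 0.001, -2.486]
contact_force: [0.2, -0.3, -1.9]
grip_width: 10.3
finger_force: 30.0
```

{"method": "send_rows", "body": {"offset": [[0,0,0.02],[0,0,0.02],[0,0,0.02]], "delta_rot": [[0,0,0],[0,0,0],[0,0,0]]}}

```text
time: 10.52
tool_pos: [499.4, 80.5, 37.1]
tcp_rot: [-3.141, 0.001, -2.486]
contact_force: [-0.4, 2.7, 3.9]
grip_width: 9.7
finger_force: 30.0
```

{"method": "send_rows", "body": {"offset": [[0,0,0],[0,0,0],[0,0,0],[0,0,0],[0,0,0]], "delta_rot": [[0,0,0],[0,0,0],[0,0,0],[0,0,0],[0,0,0]], "grip": 0.5}}

```text
time: 11.15
tool_pos: [499.1, 80.2, 36.7]
tcp_rot: [3.142, -0.0, -2.486]
contact_force: [0.4, 0.1, -0.5]
grip_width: 45.8
finger_force: 0.0
```

{"method": "send_rows", "body": {"offset": [[0,0,-0.6],[0,0,-0.6],[0,0,-0.6]], "delta_rot": [[0,0,0],[0,0,0],[0,0,0]]}}

```text
time: 11.52
tool_pos: [499.4, 80.3, 109.3]
tcp_rot: [-3.141, 0.001, -2.486]
contact_force: [-1.1, -0.1, 0.2]
grip_width: 45.9
finger_force: 0.0
```

{"method": "send_rows", "body": {"offset": [[0.312,-0.895,0],[0.312,-0.895,0],[0.312,-0.895,0]], "delta_rot": [[0,0,0.0444],[0,0,0.0444],[0,0,0.0444]]}}

```text
time: 11.9
tool_pos: [535.0, -30.7, 107.0]
tcp_rot: [3.141, -0.002, -2.77]
contact_force: [0.2, 0.6, -0.2]
grip_width: 46.1
finger_force: 0.0
```

{"method": "send_rows", "body": {"offset": [[0.054,-0.946,0],[0.054,-0.946,0],[0.054,-0.946,0]], "delta_rot": [[0,0,0.0444],[0,0,0.0444],[0,0,0.0444]]}}

```text
time: 12.28
tool_pos: [570.5, -137.7, 107.1]
tcp_rot: [3.141, -0.001, -3.047]
contact_force: [0.4, 0.6, -0.6]
grip_width: 46.0
finger_force: 0.0
```

{"method": "send_rows", "body": {"offset": [[-0.209,-0.924,0],[-0.209,-0.924,0],[-0.209,-0.924,0],[-0.209,-0.924,0],[-0.209,-0.924,0]], "delta_rot": [[0,0,0.0444],[0,0,0.0444],[0,0,0.0444],[0,0,0.0444],[0,0,0.0444]]}}

```text
time: 12.9
tool_pos: [606.1, -241.3, 108.4]
tcp_rot: [3.141, -0.001, 2.963]
contact_force: [-0.5, -0.2, -0.1]
grip_width: 45.7
finger_force: 0.0
```

```bash
python3 - <<'E'
from h import *
for c in("scene","side"): pulls(c)
o=get_obs(); print(o["tool_pos"])
plan([(607,-244.5,22,169.5)])
E
```

```text
scene 0.83 [184. 289. 208. 317.] [ 620.9 -342.7   99.6   40.5   -2.5]
scene 0.69 [214. 267. 236. 296.] [ 609.3 -243.6  109.1   41.8  -10.5]
scene 0.57 [268. 212. 300. 233.] [485.5  95.4  89.8  43.7  37.2]
side 0.79 [229. 191. 247. 215.] [501.7  92.   88.2  37.2  36.6]
side 0.62 [310. 257. 346. 279.] [ 604.5 -245.8  107.1   40.9  -10.1]
side 0.59 [332. 278. 365. 300.] [ 615.9 -344.    98.3   40.6   -2.8]
[ 606.43658988 -242.60652456  108.98435094]
[-0.007, -0.015, 0.725] [0, 0, np.float64(0.0005)] rows 4
end [ 606.9 -244.5   22.   169.5]
```

{"method": "send_rows", "body": {"offset": [[0,-0.015,0.725],[0,-0.015,0.725],[0,-0.015,0.725],[0,-0.015,0.725],[0,-0.015,0.725]], "delta_rot": [[0,0,0],[0,0,0],[0,0,0],[0,0,0],[0,0,0]]}}

```text
time: 13.72
tool_pos: [607.1, -245.8, 23.7]
tcp_rot: [-3.141, 0.003, 2.96]
contact_force: [-0.1, 0.3, 0.2]
grip_width: 45.9
finger_force: 0.0
```

{"method": "send_rows", "body": {"offset": [[0,0,0],[0,0,0],[0,0,0],[0,0,0],[0,0,0],[0,0,0],[0,0,0]], "delta_rot": [[0,0,0],[0,0,0],[0,0,0],[0,0,0],[0,0,0],[0,0,0],[0,0,0]], "grip": 0}}

```text
time: 14.6
tool_pos: [606.1, -245.2, 21.8]
tcp_rot: [3.141, 0.0, 2.96]
contact_force: [-0.4, 2.2, 1.8]
grip_width: 10.2
finger_force: 30.0
```

{"method": "send_rows", "body": {"offset": [[0,0,-0.7],[0,0,-0.7],[0,0,-0.7]], "delta_rot": [[0,0,0],[0,0,0],[0,0,0]]}}

```text
time: 14.98
tool_pos: [606.8, -246.1, 107.4]
tcp_rot: [-3.14, 0.003, 2.96]
contact_force: [-0.5, -0.1, -3.1]
grip_width: 9.7
finger_force: 30.0
```

{"method": "send_rows", "body": {"offset": [[0.311,0.701,0],[0.311,0.701,0],[0.311,0.701,0]], "delta_rot": [[0,0,-0.0444],[0,0,-0.0444],[0,0,-0.0444]]}}

```text
time: 15.35
tool_pos: [583.0, -153.4, 103.7]
tcp_rot: [3.139, -0.004, -3.041]
contact_force: [1.1, -1.0, -2.2]
grip_width: 9.8
finger_force: 30.0
```

{"method": "send_rows", "body": {"offset": [[0.106,0.759,0],[0.106,0.759,0],[0.106,0.759,0]], "delta_rot": [[0,0,-0.0444],[0,0,-0.0444],[0,0,-0.0444]]}}

```text
time: 15.72
tool_pos: [562.2, -65.3, 104.5]
tcp_rot: [3.14, -0.002, -2.764]
contact_force: [1.0, -0.6, -1.1]
grip_width: 9.8
finger_force: 30.0
```

{"method": "send_rows", "body": {"offset": [[-0.108,0.759,0],[-0.108,0.759,0],[-0.108,0.759,0],[-0.108,0.759,0],[-0.108,0.759,0],[-0.108,0.759,0]], "delta_rot": [[0,0,-0.0444],[0,0,-0.0444],[0,0,-0.0444],[0,0,-0.0444],[0,0,-0.0444],[0,0,-0.0444]]}}

```text
time: 16.48
tool_pos: [541.8, 22.0, 105.6]
tcp_rot: [-3.142, -0.0, -2.488]
contact_force: [-1.0, -0.0, -3.0]
grip_width: 9.8
finger_force: 30.0
```

{"method": "send_rows", "body": {"offset": [[0,0,0.3],[0,0,0.5],[0,0,0.53],[0,0,0.55],[0,0,0.56],[0,0,0.57],[0,0,0.57]], "delta_rot": [[0,0,0],[0,0,0],[0,0,0],[0,0,0],[0,0,0],[0,0,0],[0,0,0]]}}

```text
time: 17.35
tool_pos: [541.8, 23.0, 37.7]
tcp_rot: [-3.141, 0.001, -2.486]
contact_force: [1.0, 0.4, -1.6]
grip_width: 10.4
finger_force: 30.0
```

{"method": "send_rows", "body": {"offset": [[0,0,0],[0,0,0],[0,0,0],[0,0,0],[0,0,0]], "delta_rot": [[0,0,0],[0,0,0],[0,0,0],[0,0,0],[0,0,0]], "grip": 0.5}}

```text
time: 17.98
tool_pos: [541.6, 23.0, 37.4]
tcp_rot: [3.142, 0.0, -2.486]
contact_force: [-0.7, -0.8, 0.1]
grip_width: 45.8
finger_force: 0.0
```

{"method": "send_rows", "body": {"offset": [[0,0,-0.6],[0,0,-0.6],[0,0,-0.6]], "delta_rot": [[0,0,0],[0,0,0],[0,0,0]]}}

```text
time: 18.35
tool_pos: [541.9, 23.0, 109.9]
tcp_rot: [-3.14, 0.001, -2.486]
contact_force: [-0.1, 0.1, -0.3]
grip_width: 45.7
finger_force: 0.0
```

{"method": "send_rows", "body": {"offset": [[0.341,-0.702,0],[0.341,-0.702,0],[0.341,-0.702,0]], "delta_rot": [[0,0,0.0281],[0,0,0.0281],[0,0,0.0281]]}}

```text
time: 18.73
tool_pos: [559.8, -70.6, 107.5]
tcp_rot: [3.14, -0.002, -2.666]
contact_force: [-0.2, 0.2, -0.2]
grip_width: 46.1
finger_force: 0.0
```

{"method": "send_rows", "body": {"offset": [[0.213,-0.751,0],[0.213,-0.751,0],[0.213,-0.751,0]], "delta_rot": [[0,0,0.0281],[0,0,0.0281],[0,0,0.0281]]}}

```text
time: 19.1
tool_pos: [578.8, -161.2, 107.8]
tcp_rot: [3.14, -0.002, -2.841]
contact_force: [0.4, 0.7, 0.6]
grip_width: 45.6
finger_force: 0.0
```

{"method": "send_rows", "body": {"offset": [[0.078,-0.777,0],[0.078,-0.777,0],[0.078,-0.777,0]], "delta_rot": [[0,0,0.0281],[0,0,0.0281],[0,0,0.0281]]}}

```text
time: 19.48
tool_pos: [597.8, -252.2, 108.1]
tcp_rot: [3.14, -0.001, -3.017]
contact_force: [-0.3, 0.6, 0.3]
grip_width: 45.5
finger_force: 0.0
```

{"method": "send_rows", "body": {"offset": [[-0.06,-0.778,0],[-0.06,-0.778,0],[-0.06,-0.778,0],[-0.06,-0.778,0],[-0.06,-0.778,0]], "delta_rot": [[0,0,0.0281],[0,0,0.0281],[0,0,0.0281],[0,0,0.0281],[0,0,0.0281]]}}

```text
time: 20.1
tool_pos: [617.2, -341.7, 109.4]
tcp_rot: [3.141, -0.001, 3.093]
contact_force: [-0.1, -0.3, 0.6]
grip_width: 46.0
finger_force: 0.0
```

```bash
python3 - <<'E'
from h import *
for c in("scene","side"): pulls(c)
plan([(618,-343,22,177)])
E
```

```text
scene 0.9 [263. 226. 294. 244.] [530.6  36.2 105.7  44.6  36.4]
scene 0.87 [187. 284. 208. 316.] [ 620.9 -342.3   99.4   41.9   -3.4]
scene 0.49 [271. 214. 301. 232.] [485.8  95.   90.   42.5  38.2]
side 0.83 [246. 195. 268. 228.] [546.   33.1 111.   40.1  37.7]
side 0.61 [330. 278. 367. 302.] [ 616.1 -344.3   97.7   40.3   -2.5]
side 0.5 [226. 191. 244. 217.] [501.8  91.8  87.5  38.5  37.9]
[-0.007, 0.002, 0.73] [0, 0, np.float64(0.0004)] rows 4
end [ 618. -343.   22.  177.]
```

{"method": "send_rows", "body": {"offset": [[0,0,0.73],[0,0,0.73],[0,0,0.73],[0,0,0.73],[0,0,0.73]], "delta_rot": [[0,0,0],[0,0,0],[0,0,0],[0,0,0],[0,0,0]]}}

```text
time: 20.92
tool_pos: [618.0, -344.7, 23.9]
tcp_rot: [-3.14, 0.003, 3.091]
contact_force: [0.4, 0.5, -1.0]
grip_width: 46.3
finger_force: 0.0
```

{"method": "send_rows", "body": {"offset": [[0,0,0],[0,0,0],[0,0,0],[0,0,0],[0,0,0],[0,0,0],[0,0,0]], "delta_rot": [[0,0,0],[0,0,0],[0,0,0],[0,0,0],[0,0,0],[0,0,0],[0,0,0]], "grip": 0}}

```text
time: 21.8
tool_pos: [617.0, -343.8, 21.7]
tcp_rot: [3.141, -0.0, 3.091]
contact_force: [-0.9, 2.2, 1.5]
grip_width: 9.8
finger_force: 30.0
```

{"method": "send_rows", "body": {"offset": [[0,0,-0.7],[0,0,-0.7],[0,0,-0.7]], "delta_rot": [[0,0,0],[0,0,0],[0,0,0]]}}

```text
time: 22.18
tool_pos: [617.8, -344.8, 107.6]
tcp_rot: [-3.139, 0.003, 3.091]
contact_force: [-0.3, -0.2, -1.5]
grip_width: 10.0
finger_force: 30.0
```

{"method": "send_rows", "body": {"offset": [[0.134,0.859,0],[0.134,0.859,0],[0.134,0.859,0]], "delta_rot": [[0,0,-0.0375],[0,0,-0.0375],[0,0,-0.0375]]}}

```text
time: 22.55
tool_pos: [604.9, -236.5, 103.5]
tcp_rot: [3.138, -0.004, -2.953]
contact_force: [-0.2, 0.1, -1.8]
grip_width: 9.6
finger_force: 30.0
```

{"method": "send_rows", "body": {"offset": [[-0.07,0.867,0],[-0.07,0.867,0],[-0.07,0.867,0]], "delta_rot": [[0,0,-0.0375],[0,0,-0.0375],[0,0,-0.0375]]}}

```text
time: 22.92
tool_pos: [594.4, -134.1, 104.2]
tcp_rot: [3.139, -0.002, -2.718]
contact_force: [-0.5, -0.7, -2.2]
grip_width: 10.1
finger_force: 30.0
```

{"method": "send_rows", "body": {"offset": [[-0.271,0.827,0],[-0.271,0.827,0],[-0.271,0.827,0],[-0.271,0.827,0],[-0.271,0.827,0],[-0.271,0.827,0]], "delta_rot": [[0,0,-0.0375],[0,0,-0.0375],[0,0,-0.0375],[0,0,-0.0375],[0,0,-0.0375],[0,0,-0.0375]]}}

```text
time: 23.68
tool_pos: [584.6, -33.8, 105.5]
tcp_rot: [-3.142, -0.0, -2.487]
contact_force: [0.9, 0.7, -2.1]
grip_width: 10.2
finger_force: 30.0
```

{"method": "send_rows", "body": {"offset": [[0,0,0.3],[0,0,0.5],[0,0,0.53],[0,0,0.55],[0,0,0.56],[0,0,0.57],[0,0,0.57]], "delta_rot": [[0,0,0],[0,0,0],[0,0,0],[0,0,0],[0,0,0],[0,0,0],[0,0,0]]}}

```text
time: 24.55
tool_pos: [584.7, -32.6, 37.8]
tcp_rot: [-3.141, 0.001, -2.485]
contact_force: [-0.2, -1.0, -3.1]
grip_width: 9.9
finger_force: 30.0
```

{"method": "send_rows", "body": {"offset": [[0,0,0],[0,0,0],[0,0,0],[0,0,0],[0,0,0]], "delta_rot": [[0,0,0],[0,0,0],[0,0,0],[0,0,0],[0,0,0]], "grip": 0.5}}

```text
time: 25.18
tool_pos: [584.5, -32.6, 37.4]
tcp_rot: [-3.142, 0.0, -2.486]
contact_force: [-0.0, -0.6, 0.3]
grip_width: 46.0
finger_force: 0.0
```

{"method": "send_rows", "body": {"offset": [[0,0,-1],[0,0,-1],[0,0,-1]], "delta_rot": [[0,0,0],[0,0,0],[0,0,0]]}}

```text
time: 25.55
tool_pos: [587.3, -33.0, 162.6]
tcp_rot: [-3.134, 0.007, -2.485]
contact_force: [0.0, -0.3, -0.0]
grip_width: 45.6
finger_force: 0.0
```

{"method": "send_rows", "body": {"offset": [[0,0,-1],[0,0,-1],[0,0,-1]], "delta_rot": [[0,0,0],[0,0,0],[0,0,0]]}}

```text
time: 25.92
tool_pos: [586.2, -32.8, 281.4]
tcp_rot: [-3.135, 0.006, -2.485]
contact_force: [-0.7, -1.1, -0.1]
grip_width: 46.0
finger_force: 0.0
```

{"method": "send_rows", "body": {"offset": [[0.9,0,-0.5],[0.9,0,-0.5],[0.9,0,-0.5],[0.9,0,-0.5],[0.9,0,-0.5]], "delta_rot": [[0,0,0],[0,0,0],[0,0,0],[0,0,0],[0,0,0]]}}

```text
time: 26.55
tool_pos: [499.2, -97.7, 335.5]
tcp_rot: [3.139, -0.001, -2.484]
contact_force: [-0.2, -0.7, 0.3]
grip_width: 45.8
finger_force: 0.0
```

```bash
python3 - <<'E'
from h import *
for c in("scene","side","wrist"):
    pulls(c,22,save=f"{c}2")
    for n,z in(("lamp_grip",275),("lamp_head",195),("lever_ball",132),("lever_hinge",62),("bed_center",16)):
        for d in finder.pinpoint(n,c)[:2]: 
            if d["confidence"]>.3: print(c,n,round(d["confidence"],2),np.round(d["uv"]),np.round(ray(c,d["uv"],z)[:2]))
print(get_obs()["tool_pos"])
E
```

```text
scene 0.73 [271. 213. 301. 230.] [499.3  84.6  88.8  41.9  38.2]
scene 0.66 [255. 242. 286. 261.] [585.3 -28.   99.2  45.8  37.4]
scene 0.6 [262. 228. 293. 241.] [543.   27.3 108.3  43.9  37.5]
scene lamp_grip 0.92 [338. 158.] [535. 293.]
scene lamp_head 0.61 [335. 175.] [533. 290.]
scene lever_hinge 0.74 [309. 184.] [393. 291.]
scene bed_center 0.68 [278. 239.] [545.  24.]
side 0.91 [248. 195. 272. 228.] [539.1  22.9 109.4  39.5  37.7]
side 0.81 [269. 204. 286. 231.] [582.3 -33.   98.4  38.7  37.1]
side 0.6 [225. 194. 242. 214.] [495.7  80.5  86.6  38.1  37.4]
side lamp_grip 0.97 [210. 104.] [536. 301.]
side lamp_head 0.78 [212. 125.] [534. 292.]
side lever_ball 0.71 [259. 210.] [499. -44.]
side lever_ball 0.68 [182. 146.] [430. 320.]
side lever_hinge 0.9 [176. 167.] [391. 306.]
side lever_hinge 0.46 [207. 107.] [635. 527.]
side bed_center 0.75 [256. 213.] [534.  24.]
wrist 0.84 [243. 188. 267. 243.] [585.  -31.   98.3  39.3  38.2]
wrist 0.84 [279. 184. 302. 241.] [541.3  24.6 108.1  40.9  37.4]
wrist lamp_grip 0.37 [328. 209.] [459. -45.]
wrist lever_hinge 0.59 [460. 252.] [403. 302.]
wrist lever_hinge 0.39 [290. 213.] [533.   8.]
wrist bed_center 0.79 [290. 211.] [540.  21.]
wrist bed_center 0.34 [292. 210.] [536.  24.]
[498.90958294 -98.48867386 337.36501744]
```

View pics/wrist2.png

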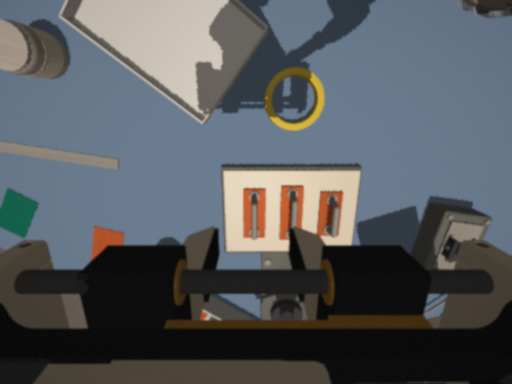

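```bash
python3 - <<'E'
from h import *
plan([(535.5,296,335,146)],extra=3)
E
```

```text
[-0.562, 0.605, 0.005] [0, 0, np.float64(0.0497)] rows 3
[-0.349, 0.748, 0.005] [0, 0, np.float64(0.0497)] rows 3
[-0.102, 0.819, 0.005] [0, 0, np.float64(0.0497)] rows 3
[0.155, 0.811, 0.005] [0, 0, np.float64(0.0497)] rows 5
end [ 535.5  296.1  335.  -214. ]
```

{"method": "send_rows", "body": {"offset": [[-0.562,0.605,0],[-0.562,0.605,0],[-0.562,0.605,0]], "delta_rot": [[0,0,0.0497],[0,0,0.0497],[0,0,0.0497]]}}

```text
time: 27.98
tool_pos: [508.0, 2.6, 337.4]
tcp_rot: [3.141, 0.0, -2.795]
contact_force: [-0.1, -0.7, 0.2]
grip_width: 46.0
finger_force: 0.0
```

{"method": "send_rows", "body": {"offset": [[-0.349,0.748,0],[-0.349,0.748,0],[-0.349,0.748,0]], "delta_rot": [[0,0,0.0497],[0,0,0.0497],[0,0,0.0497]]}}

```text
time: 28.35
tool_pos: [517.3, 100.4, 337.2]
tcp_rot: [3.141, -0.0, -3.106]
contact_force: [0.3, -0.8, 0.2]
grip_width: 45.6
finger_force: 0.0
```

{"method": "send_rows", "body": {"offset": [[-0.102,0.819,0],[-0.102,0.819,0],[-0.102,0.819,0]], "delta_rot": [[0,0,0.0497],[0,0,0.0497],[0,0,0.0497]]}}

```text
time: 28.72
tool_pos: [526.6, 198.2, 336.9]
tcp_rot: [-3.141, -0.0, 2.865]
contact_force: [0.2, 0.5, 0.4]
grip_width: 45.7
finger_force: 0.0
```

{"method": "send_rows", "body": {"offset": [[0.155,0.811,0],[0.155,0.811,0],[0.155,0.811,0],[0.155,0.811,0],[0.155,0.811,0],[0.155,0.811,0]], "delta_rot": [[0,0,0.0497],[0,0,0.0497],[0,0,0.0497],[0,0,0.0497],[0,0,0.0497],[0,0,0.0497]]}}

```text
time: 29.48
tool_pos: [535.7, 294.9, 337.7]
tcp_rot: [3.141, 0.0, 2.548]
contact_force: [0.8, -0.5, -0.2]
grip_width: 45.8
finger_force: 0.0
```

```bash
python3 - <<'E'
from h import *
snap("wrist","w3")
for n,z in(("lamp_grip",275),("lamp_head",195),("lever_ball",132),("lever_hinge",62)):
    for d in finder.pinpoint(n,"wrist")[:2]: 
        if d["confidence"]>.3: print(n,round(d["confidence"],2),np.round(d["uv"]),np.round(ray("wrist",d["uv"],z)[:2]))
print(get_obs()["tool_pos"],proj("wrist",(535.5,296,299)))
E
```

```text
lamp_grip 0.62 [256. 202.] [532. 301.]
lever_ball 0.82 [222.  95.] [432. 318.]
lever_hinge 0.79 [204.  84.] [398. 299.]
lever_hinge 0.33 [257. 204.] [600. 260.]
[535.48530879 295.90403844 337.48399093] [np.float64(253.5394436160571), np.float64(219.83280112378006)]
```

View pics/w3.png

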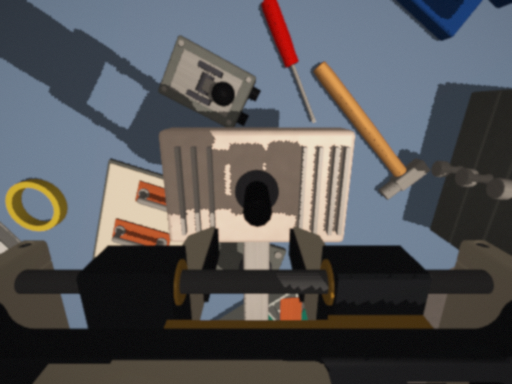

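{"method": "send_rows", "body": {"offset": [[0.02,0,0.3],[0.02,0,0.5],[0.02,0,0.67],[0.02,0,0.67],[0.02,0,0.67],[0.02,0,0.67]], "delta_rot": [[0,0,0],[0,0,0],[0,0,0],[0,0,0],[0,0,0],[0,0,0]]}}

```text
time: 30.48
tool_pos: [533.9, 297.7, 258.2]
tcp_rot: [3.14, 0.001, 2.549]
contact_force: [-0.2, -0.2, -0.1]
grip_width: 45.7
finger_force: 0.0
```

{"method": "send_rows", "body": {"offset": [[0,0,0],[0,0,0],[0,0,0],[0,0,0]], "delta_rot": [[0,0,0],[0,0,0],[0,0,0],[0,0,0]], "grip": 0.33}}

```text
time: 30.98
tool_pos: [533.5, 297.5, 257.0]
tcp_rot: [3.142, -0.0, 2.549]
contact_force: [0.0, 0.1, -0.4]
grip_width: 30.7
finger_force: 0.0
```

{"method": "send_rows", "body": {"offset": [[-0.0027,-0.1025,0],[-0.0107,-0.2047,0],[-0.0241,-0.3064,0],[-0.0428,-0.4072,0],[-0.0667,-0.5069,0],[-0.0958,-0.6052,0],[-0.1301,-0.7018,0],[-0.1693,-0.7965,0]], "delta_rot": [[0,0,-0.00833],[0,0,-0.01667],[0,0,-0.025],[0,0,-0.03333],[0,0,-0.04167],[0,0,-0.05],[0,0,-0.05833],[0,0,-0.06667]]}}

```text
time: 31.98
tool_pos: [497.2, 207.1, 257.0]
tcp_rot: [3.14, 0.001, 2.969]
contact_force: [2.7, 2.0, -1.7]
grip_width: 30.3
finger_force: 1.4
```

{"method": "send_rows", "body": {"offset": [[-0.0027,-0.1025,0],[-0.0107,-0.2047,0],[-0.0241,-0.3064,0],[-0.0428,-0.4072,0],[-0.0667,-0.5069,0],[-0.0958,-0.6052,0],[-0.1301,-0.7018,0],[-0.1693,-0.7965,0]], "delta_rot": [[0,0,-0.00833],[0,0,-0.01667],[0,0,-0.025],[0,0,-0.03333],[0,0,-0.04167],[0,0,-0.05],[0,0,-0.05833],[0,0,-0.06667]]}}

```text
time: 32.98
tool_pos: [500.7, 109.6, 257.1]
tcp_rot: [3.14, 0.001, -2.895]
contact_force: [1.7, 1.8, -0.6]
grip_width: 30.4
finger_force: 1.4
```

{"method": "send_rows", "body": {"offset": [[-0.0027,-0.1025,0],[-0.0107,-0.2047,0],[-0.0241,-0.3064,0],[-0.0428,-0.4072,0],[-0.0667,-0.5069,0],[-0.0958,-0.6052,0],[-0.1301,-0.7018,0],[-0.1693,-0.7965,0]], "delta_rot": [[0,0,-0.00833],[0,0,-0.01667],[0,0,-0.025],[0,0,-0.03333],[0,0,-0.04167],[0,0,-0.05],[0,0,-0.05833],[0,0,-0.06667]]}}

```text
time: 33.98
tool_pos: [543.3, 21.9, 257.1]
tcp_rot: [3.14, 0.001, -2.476]
contact_force: [0.1, 4.2, 1.1]
grip_width: 30.4
finger_force: 1.4
```

{"method": "send_rows", "body": {"offset": [[0,0,0],[0,0,0],[0,0,0]], "delta_rot": [[0,0,0],[0,0,0],[0,0,0]]}}

```text
time: 34.35
tool_pos: [543.0, 21.6, 257.0]
tcp_rot: [3.142, 0.0, -2.478]
contact_force: [0.2, 0.1, -0.3]
grip_width: 30.6
finger_force: 0.0
```

```bash
python3 - <<'E'
from h import *
for c in("scene","side"):
    snap(c,f"{c}4")
    for n,z in(("lamp_grip",275),("lamp_head",195),("lever_ball",132),("lever_hinge",62)):
        for d in finder.pinpoint(n,c)[:2]: 
            if d["confidence"]>.3: print(c,n,round(d["confidence"],2),np.round(d["uv"]),np.round(ray(c,d["uv"],z)[:2]))
E
```

```text
scene lamp_grip 0.75 [277. 181.] [528.  26.]
scene lamp_head 0.92 [278. 200.] [534.  30.]
scene lever_ball 0.45 [319. 175.] [436. 301.]
scene lever_hinge 0.66 [310. 184.] [393. 297.]
scene lever_hinge 0.43 [377. 208.] [660. 413.]
side lamp_grip 0.75 [259. 158.] [537.  19.]
side lamp_head 0.76 [256. 172.] [540.  37.]
side lever_ball 0.77 [181. 143.] [432. 334.]
side lever_hinge 0.77 [177. 169.] [390. 298.]
```

View pics/side4.png

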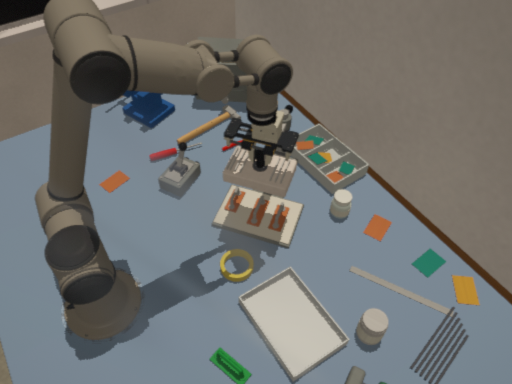

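```bash
python3 - <<'E'
from h import *
o=get_obs();cal=optics.get_calibration("wrist")
def T(p,r): M=np.eye(4);M[:3,:3]=R.from_euler("xyz",r).as_matrix();M[:3,3]=p;return M
E=np.linalg.inv(T(o["tool_pos"],o["tcp_rot"]))@np.array(cal["world_from_camera"])
cal["world_from_camera"]=T([535.5,295.9,337.5],[3.1415,0,2.548])@E
q=[ray("wrist",p,50,cal)[:2] for p in[(180,37),(257,76),(240,125),(162,84)]]
print(np.round(q,1),np.mean(q,axis=0))
print(np.degrees(np.arctan2(*(q[1]-q[0])[::-1])),np.degrees(np.arctan2(*(q[2]-q[3])[::-1])),np.linalg.norm(q[1]-q[0]),np.linalg.norm(q[3]-q[0]))
print("ball",ray("wrist",(222,93),132,cal))
E
```

```text
[[326.4 308.6]
 [432.9 372.7]
 [477.8 309.8]
 [360.7 245.6]] [399.45496153 309.16602962]
30.99436437083953 28.730333329685116 124.34144358206494 71.81568944517316
ball [430.7420732  319.76215917 132.        ]
```

{"method": "send_rows", "body": {"offset": [[0,0,-0.2],[0,0,-0.65],[0,0,-0.65],[0,0,-0.65]], "delta_rot": [[0,0,0],[0,0,0],[0,0,0],[0,0,0]], "grip": 0.4}}

```text
time: 35.35
tool_pos: [543.0, 21.4, 334.4]
tcp_rot: [3.141, -0.0, -2.478]
contact_force: [-0.8, -0.5, -1.0]
grip_width: 37.0
finger_force: 0.0
```

```bash
python3 - <<'E'
from h import *
plan([(472,343,334,209),(472,343,112,209)],extra=3)
E
```

```text
[-0.395, 0.825, 0.001] [0, 0, np.float64(0.0084)] rows 3
[-0.351, 0.845, 0.001] [0, 0, np.float64(0.0084)] rows 3
[-0.306, 0.862, 0.001] [0, 0, np.float64(0.0084)] rows 5
[0.0, 0.0, 0.925] [0, 0, np.float64(-0.0001)] rows 3
[0.0, 0.0, 0.925] [0, 0, np.float64(-0.0001)] rows 5
end [ 472.1  343.   112.1 -151. ]
```

{"method": "send_rows", "body": {"offset": [[-0.395,0.825,0],[-0.395,0.825,0],[-0.395,0.825,0]], "delta_rot": [[0,0,0.0084],[0,0,0.0084],[0,0,0.0084]], "grip": 0}}

```text
time: 35.72
tool_pos: [518.2, 131.2, 333.5]
tcp_rot: [3.14, -0.002, -2.526]
contact_force: [0.8, -0.3, 0.2]
grip_width: 11.4
finger_force: 0.0
```

{"method": "send_rows", "body": {"offset": [[-0.351,0.845,0],[-0.351,0.845,0],[-0.351,0.845,0]], "delta_rot": [[0,0,0.0084],[0,0,0.0084],[0,0,0.0084]]}}

```text
time: 36.1
tool_pos: [495.1, 237.4, 333.6]
tcp_rot: [3.141, -0.002, -2.58]
contact_force: [-1.3, -1.2, 0.2]
grip_width: 0.6
finger_force: 0.0
```

{"method": "send_rows", "body": {"offset": [[-0.306,0.862,0],[-0.306,0.862,0],[-0.306,0.862,0],[-0.306,0.862,0],[-0.306,0.862,0]], "delta_rot": [[0,0,0.0084],[0,0,0.0084],[0,0,0.0084],[0,0,0.0084],[0,0,0.0084]]}}

```text
time: 36.72
tool_pos: [473.1, 341.2, 334.9]
tcp_rot: [-3.141, -0.0, -2.639]
contact_force: [-0.6, -0.4, 0.6]
grip_width: 0.2
finger_force: 0.0
```

{"method": "send_rows", "body": {"offset": [[0,0,0.925],[0,0,0.925],[0,0,0.925]], "delta_rot": [[0,0,0],[0,0,0],[0,0,0]]}}

```text
time: 37.1
tool_pos: [471.0, 340.8, 220.8]
tcp_rot: [-3.141, -0.008, -2.638]
contact_force: [-0.7, -0.1, 1.0]
grip_width: 0.4
finger_force: 0.0
```

{"method": "send_rows", "body": {"offset": [[0,0,0.925],[0,0,0.925],[0,0,0.925],[0,0,0.925],[0,0,0.925]], "delta_rot": [[0,0,0],[0,0,0],[0,0,0],[0,0,0],[0,0,0]]}}

```text
time: 37.72
tool_pos: [474.1, 343.8, 116.2]
tcp_rot: [-3.142, 0.006, -2.636]
contact_force: [0.2, 0.5, -0.1]
grip_width: 0.6
finger_force: 0.0
```

```bash
python3 - <<'E'
from h import *
im=optics.capture("side"); cv2.imwrite("pics/lev.png",cv2.resize(im[90:240,120:320,::-1],(800,600)))
for c in ("scene","side"): pulls(c,22)
print(get_obs()["tool_pos"])
E
```

```text
scene 0.67 [258. 242. 286. 262.] [587.2 -29.1  97.1  44.1  39.1]
scene 0.64 [274. 217. 306. 231.] [505.5 106.7  88.2  41.8  38.1]
scene 0.58 [264. 226. 297. 245.] [544.1  26.5 108.6  45.   36.8]
side 0.85 [241. 194. 268. 226.] [539.1  22.4 108.   40.4  37.6]
side 0.72 [222. 190. 245. 212.] [504.1  98.8  85.3  26.3  35.4]
side 0.65 [267. 204. 285. 231.] [582.  -32.7  98.8  40.   38.2]
[472.57285049 343.18499913 113.83291614]
```

View pics/lev.png

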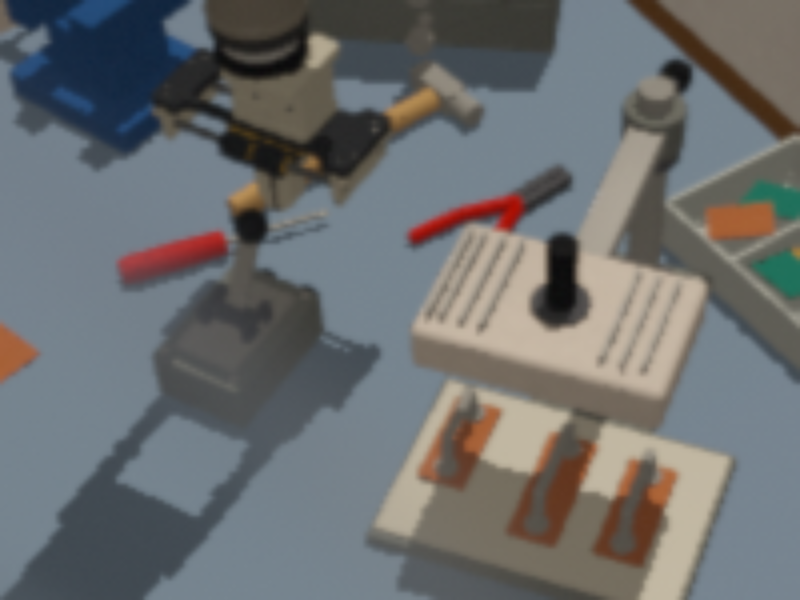

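{"method": "send_rows", "body": {"offset": [[0.1,0,0],[0.2,0,0],[0.3,0,0],[0.4,0,0],[0.5,0,0],[0.6,0,0],[0.6,0,0]], "delta_rot": [[0,0,0],[0,0,0],[0,0,0],[0,0,0],[0,0,0],[0,0,0],[0,0,0]]}}

```text
time: 38.85
tool_pos: [408.1, 307.6, 112.8]
tcp_rot: [3.141, -0.001, -2.636]
contact_force: [0.0, 0.9, 0.1]
grip_width: 0.9
finger_force: 0.0
```

```bash
python3 - <<'E'
from h import *
im=optics.capture("side"); cv2.imwrite("pics/lev2.png",cv2.resize(im[90:240,120:320,::-1],(800,600)))
for d in finder.pinpoint("lever_ball","side")[:2]: print(d,ray("side",d["uv"],132))
E
```

```text
{'uv': [170.0, 156.0], 'confidence': 0.71} [374.30375733 297.28480421 132.        ]
{'uv': [239.5, 264.8], 'confidence': 0.53} [ 352.13383684 -170.86036976  132.        ]
```

View pics/lev2.png

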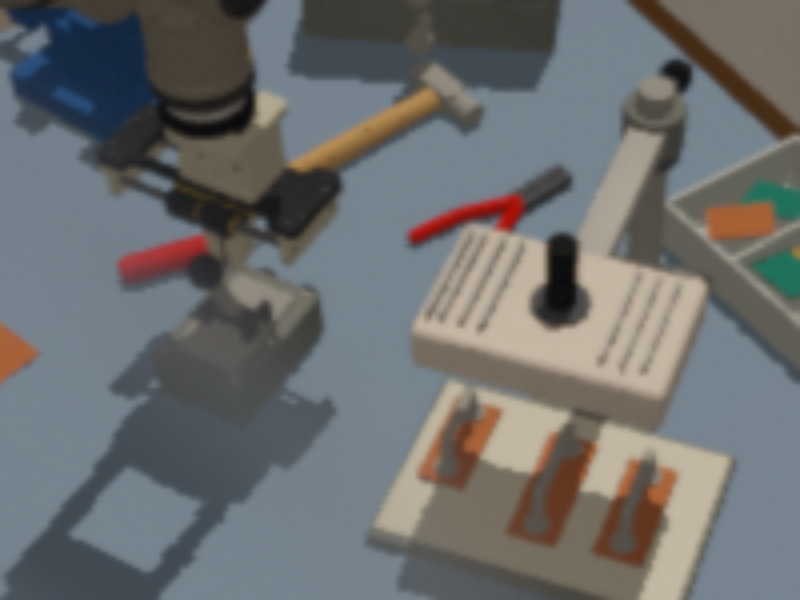

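{"method": "send_rows", "body": {"offset": [[0,0,-0.65],[0,0,-0.65],[0,0,-0.65]], "delta_rot": [[0,0,0],[0,0,0],[0,0,0]]}}

```text
time: 39.33
tool_pos: [410.2, 308.6, 192.1]
tcp_rot: [3.142, 0.003, -2.636]
contact_force: [0.3, 0.5, -0.9]
grip_width: 0.5
finger_force: 0.0
```

{"method": "send_rows", "body": {"offset": [[0.85,0,0],[0.85,0,0],[0.85,0,0],[0.85,0,0],[0.85,0,0]], "delta_rot": [[0,0,0],[0,0,0],[0,0,0],[0,0,0],[0,0,0]]}}

```text
time: 39.95
tool_pos: [320.9, 259.1, 190.6]
tcp_rot: [3.142, -0.0, -2.637]
contact_force: [0.2, -0.3, -0.3]
grip_width: 0.6
finger_force: 0.0
```

{"method": "send_rows", "body": {"offset": [[0,0,0.65],[0,0,0.65],[0,0,0.65],[0,0,0.65],[0,0,0.65],[0,0,0.65],[0,0,0.65],[0,0,0.65]], "delta_rot": [[0,0,0],[0,0,0],[0,0,0],[0,0,0],[0,0,0],[0,0,0],[0,0,0],[0,0,0]]}}

```text
time: 40.95
tool_pos: [320.1, 258.8, 113.1]
tcp_rot: [3.142, 0.0, -2.636]
contact_force: [-0.0, 0.2, -0.2]
grip_width: 0.1
finger_force: 0.0
```

{"method": "send_rows", "body": {"offset": [[0,0,0],[0,0,0],[0,0,0],[0,0,0],[0,0,0],[0,0,0],[0,0,0],[0,0,0]], "delta_rot": [[0,0,0],[0,0,0],[0,0,0],[0,0,0],[0,0,0],[0,0,0],[0,0,0],[0,0,0]]}}

```text
time: 41.95
tool_pos: [320.1, 258.7, 113.0]
tcp_rot: [3.142, 0.0, -2.636]
contact_force: [0.2, -0.4, -0.2]
grip_width: 0.6
finger_force: 0.0
```

{"method": "send_rows", "body": {"offset": [[0,0,0],[0,0,0],[0,0,0],[0,0,0],[0,0,0],[0,0,0],[0,0,0],[0,0,0]], "delta_rot": [[0,0,0],[0,0,0],[0,0,0],[0,0,0],[0,0,0],[0,0,0],[0,0,0],[0,0,0]]}}

```text
time: 42.95
tool_pos: [320.1, 258.8, 113.0]
tcp_rot: [3.142, 0.0, -2.636]
contact_force: [-0.7, 0.3, 0.2]
grip_width: 0.9
finger_force: 0.0
```

```bash
python3 - <<'E'
from h import *
for c in ("scene","side"): pulls(c,22)
for d in finder.pinpoint("lever_ball","side")[:2]: print(d,ray("side",d["uv"],132))
print(get_obs()["tool_pos"],get_obs()["time"])
E
```

```text
scene 0.83 [264. 226. 296. 244.] [543.5  26.5 108.2  44.9  39.4]
scene 0.67 [276. 215. 307. 230.] [505.3 106.5  88.6  41.8  38.1]
scene 0.63 [257. 239. 286. 262.] [586.4 -29.7  99.1  44.1  39.1]
side 0.79 [225. 188. 239. 213.] [503.9  98.1  85.4  26.1  39.7]
side 0.75 [268. 204. 288. 231.] [582.6 -33.1 100.   40.2  38.1]
side 0.69 [243. 197. 268. 226.] [539.1  23.2 109.   39.1  37.6]
[320.04541136 258.75536613 112.9553586 ] 43.2
```

{"method": "send_rows", "body": {"offset": [[-0.1,0,0],[-0.2,0,0],[-0.3,0,0],[-0.4,0,0],[-0.5,0,0],[-0.62,0,0],[-0.62,0,0],[-0.62,0,0]], "delta_rot": [[0,0,0],[0,0,0],[0,0,0],[0,0,0],[0,0,0],[0,0,0],[0,0,0],[0,0,0]]}}

```text
time: 44.2
tool_pos: [384.9, 294.7, 112.7]
tcp_rot: [3.142, -0.001, -2.636]
contact_force: [0.5, 0.4, 1.0]
grip_width: 0.2
finger_force: 0.0
```

{"method": "send_rows", "body": {"offset": [[0.2,0,-0.4],[0.2,0,-1],[0.2,0,-1],[0.2,0,-1]], "delta_rot": [[0,0,0],[0,0,0],[0,0,0],[0,0,0]]}}

```text
time: 44.7
tool_pos: [364.0, 283.1, 233.2]
tcp_rot: [3.142, 0.001, -2.636]
contact_force: [0.0, -0.3, -0.6]
grip_width: 0.7
finger_force: 0.0
```

```bash
python3 - <<'E'
from h import *
im=snap("side","s5")
for c in ("side","scene"):
  if c=="scene": optics.capture(c)
  for n,z in (("lever_ball",132),("lamp_grip",275)):
    for d in finder.pinpoint(n,c)[:2]: print(c,n,d,ray(c,d["uv"],z))
print(get_obs()["tool_pos"],get_obs()["time"])
E
```

```text
side lever_ball {'uv': [182.2, 145.5], 'confidence': 0.54} [430.26050844 319.7704799  132.        ]
side lamp_grip {'uv': [259.9, 158.4], 'confidence': 0.91} [536.81290795  16.06657662 275.        ]
scene lever_ball {'uv': [317.5, 175.6], 'confidence': 0.67} [435.31384747 293.1846001  132.        ]
scene lever_ball {'uv': [376.9, 205.6], 'confidence': 0.58} [699.88524698 357.43712592 132.        ]
scene lamp_grip {'uv': [277.2, 183.2], 'confidence': 0.73} [536.37639341  21.0286972  275.        ]
[363.70520676 282.88342189 231.77045276] 45.0
```

View pics/s5.png

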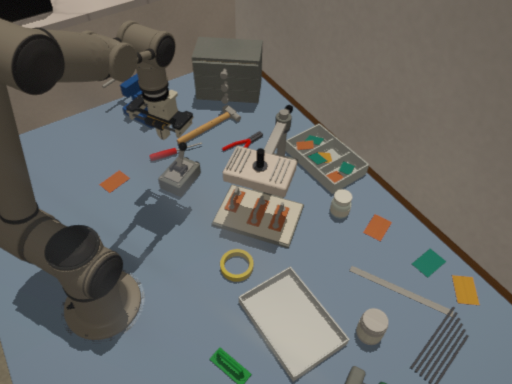

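The lever is off again (182,146), with the pulls on the bed and the lamp over it. Back to the lamp grip.

```bash
python3 - <<'E'
from h import *
plan([(363.7,282.9,340,209),(542,21.5,340,218)],extra=4)
E
```

```text
[0.0, 0.0, -0.902] [0, 0, np.float64(-0.0001)] rows 6
[-0.081, -0.875, 0.0] [0, 0, np.float64(-0.0083)] rows 3
[-0.036, -0.878, 0.0] [0, 0, np.float64(-0.0083)] rows 3
[0.01, -0.879, 0.0] [0, 0, np.float64(-0.0083)] rows 6
end [ 542.    21.5  340.  -142.1]
```

{"method": "send_rows", "body": {"offset": [[0,0,-0.9],[0,0,-0.9],[0,0,-0.9],[0,0,-0.9]], "delta_rot": [[0,0,0],[0,0,0],[0,0,0],[0,0,0]], "grip": 0.5}}

```text
time: 45.5
tool_pos: [363.8, 283.0, 339.7]
tcp_rot: [3.141, -0.002, -2.636]
contact_force: [0.1, 1.2, -0.6]
grip_width: 35.6
finger_force: 0.0
```

{"method": "send_rows", "body": {"offset": [[-0.081,-0.875,0],[-0.081,-0.875,0],[-0.081,-0.875,0]], "delta_rot": [[0,0,-0.0083],[0,0,-0.0083],[0,0,-0.0083]]}}

```text
time: 45.88
tool_pos: [424.1, 193.8, 338.8]
tcp_rot: [3.141, -0.004, -2.588]
contact_force: [-1.4, 0.3, -1.1]
grip_width: 45.7
finger_force: 0.0
```

{"method": "send_rows", "body": {"offset": [[-0.036,-0.878,0],[-0.036,-0.878,0],[-0.036,-0.878,0]], "delta_rot": [[0,0,-0.0083],[0,0,-0.0083],[0,0,-0.0083]]}}

```text
time: 46.25
tool_pos: [483.3, 107.6, 339.1]
tcp_rot: [3.14, -0.003, -2.535]
contact_force: [-0.6, -0.0, 0.1]
grip_width: 45.7
finger_force: 0.0
```

{"method": "send_rows", "body": {"offset": [[0.01,-0.879,0],[0.01,-0.879,0],[0.01,-0.879,0],[0.01,-0.879,0],[0.01,-0.879,0],[0.01,-0.879,0]], "delta_rot": [[0,0,-0.0083],[0,0,-0.0083],[0,0,-0.0083],[0,0,-0.0083],[0,0,-0.0083],[0,0,-0.0083]]}}

```text
time: 47.0
tool_pos: [541.8, 22.8, 341.3]
tcp_rot: [-3.141, 0.0, -2.478]
contact_force: [-0.7, 0.0, 0.3]
grip_width: 45.7
finger_force: 0.0
```

{"method": "send_rows", "body": {"offset": [[0,0,0.3],[0,0,0.5],[0,0,0.69],[0,0,0.69],[0,0,0.69],[0,0,0.69]], "delta_rot": [[0,0,0],[0,0,0],[0,0,0],[0,0,0],[0,0,0],[0,0,0]]}}

```text
time: 47.75
tool_pos: [542.8, 21.7, 259.4]
tcp_rot: [-3.14, 0.002, -2.48]
contact_force: [-0.2, 0.6, 0.8]
grip_width: 45.8
finger_force: 0.0
```

{"method": "send_rows", "body": {"offset": [[0,0,0],[0,0,0],[0,0,0],[0,0,0]], "delta_rot": [[0,0,0],[0,0,0],[0,0,0],[0,0,0]], "grip": 0.33}}

```text
time: 48.25
tool_pos: [542.3, 21.7, 258.2]
tcp_rot: [3.142, 0.0, -2.48]
contact_force: [-0.3, -0.7, 0.1]
grip_width: 30.7
finger_force: 0.0
```

Clockwise arc: +y shift, positive turn.

{"method": "send_rows", "body": {"offset": [[-0.0027,0.1025,0],[-0.0107,0.2047,0],[-0.0241,0.3064,0],[-0.0428,0.4072,0],[-0.0667,0.5069,0],[-0.0958,0.6052,0],[-0.1301,0.7018,0],[-0.1693,0.7965,0]], "delta_rot": [[0,0,0.00833],[0,0,0.01667],[0,0,0.025],[0,0,0.03333],[0,0,0.04167],[0,0,0.05],[0,0,0.05833],[0,0,0.06667]]}}

```text
time: 49.25
tool_pos: [499.6, 109.2, 258.1]
tcp_rot: [-3.14, -0.0, -2.901]
contact_force: [1.2, -2.2, -1.3]
grip_width: 30.2
finger_force: 1.5
```

{"method": "send_rows", "body": {"offset": [[-0.0027,0.1025,0],[-0.0107,0.2047,0],[-0.0241,0.3064,0],[-0.0428,0.4072,0],[-0.0667,0.5069,0],[-0.0958,0.6052,0],[-0.1301,0.7018,0],[-0.1693,0.7965,0]], "delta_rot": [[0,0,0.00833],[0,0,0.01667],[0,0,0.025],[0,0,0.03333],[0,0,0.04167],[0,0,0.05],[0,0,0.05833],[0,0,0.06667]]}}

```text
time: 50.25
tool_pos: [495.7, 206.9, 258.1]
tcp_rot: [-3.14, -0.001, 2.964]
contact_force: [-1.1, -3.4, 0.8]
grip_width: 30.5
finger_force: 1.5
```

{"method": "send_rows", "body": {"offset": [[-0.0027,0.1025,0],[-0.0107,0.2047,0],[-0.0241,0.3064,0],[-0.0428,0.4072,0],[-0.0667,0.5069,0],[-0.0958,0.6052,0],[-0.1301,0.7018,0],[-0.1693,0.7965,0]], "delta_rot": [[0,0,0.00833],[0,0,0.01667],[0,0,0.025],[0,0,0.03333],[0,0,0.04167],[0,0,0.05],[0,0,0.05833],[0,0,0.06667]]}}

```text
time: 51.25
tool_pos: [532.3, 297.8, 257.9]
tcp_rot: [-3.139, -0.001, 2.545]
contact_force: [-3.6, -2.2, 1.4]
grip_width: 30.5
finger_force: 1.5
```

{"method": "send_rows", "body": {"offset": [[-0.0027,0.1025,0],[-0.0107,0.2047,0],[-0.0107,0.2047,0],[-0.0107,0.2047,0]], "delta_rot": [[0,0,0.00833],[0,0,0.01667],[0,0,0.01667],[0,0,0.01667]]}}

```text
time: 51.75
tool_pos: [547.8, 317.1, 258.1]
tcp_rot: [-3.142, 0.0, 2.443]
contact_force: [-0.0, 0.1, 0.6]
grip_width: 30.2
finger_force: 0.0
```

{"method": "send_rows", "body": {"offset": [[0,-0.025,0],[0,-0.025,-0.3],[0,-0.025,-0.7],[0,-0.025,-0.7],[0,-0.025,-0.7]], "delta_rot": [[0,0,0],[0,0,0],[0,0,0],[0,0,0],[0,0,0]], "grip": 0.5}}

```text
time: 52.38
tool_pos: [545.7, 314.7, 341.8]
tcp_rot: [-3.141, -0.0, 2.442]
contact_force: [-0.3, 0.3, -0.3]
grip_width: 45.9
finger_force: 0.0
```

```bash
python3 - <<'E'
from h import *
for c in ("side","scene"):
  pulls(c,22)
  for n,z in (("lever_ball",132),("lamp_grip",275)):
    for d in finder.pinpoint(n,c)[:1]: print(c,n,d,ray(c,d["uv"],z))
o=get_obs();print(o["tool_pos"],o["tcp_rot"],o["time"])
print("to a");plan([(504,99,337,217.5),(504,99,110,217.5)],extra=3)
E
```

```text
side 0.74 [268. 203. 285. 230.] [582.2 -32.9  98.4  40.1  37.1]
side 0.69 [225. 191. 243. 212.] [500.3 103.2  85.8  38.8  36.9]
side 0.62 [248. 197. 267. 226.] [538.1  21.9 104.3  37.2  37.5]
side lever_ball {'uv': [183.7, 143.9], 'confidence': 0.74} [437.98247016 323.92593211 132.        ]
side lamp_grip {'uv': [209.3, 98.9], 'confidence': 0.93} [545.81118523 322.21001057 275.        ]
scene 0.88 [264. 227. 295. 244.] [543.1  27.4 108.1  42.8  36.8]
scene 0.73 [354. 219. 382. 245.] [673.4 327.7  71.6  63.7 -54. ]
scene 0.66 [256. 242. 286. 262.] [585.  -28.3  98.4  45.8  37.4]
scene 0.61 [272. 212. 306. 232.] [505.1 107.2  88.   43.2  35.6]
scene lever_ball {'uv': [321.7, 174.6], 'confidence': 0.38} [439.45580049 311.51766178 132.        ]
scene lamp_grip {'uv': [342.9, 157.3], 'confidence': 0.76} [542.99289648 309.69664304 275.        ]
[545.89330815 315.06070936 341.70583174] [-3.14094313e+00 -4.06887730e-04  2.44191280e+00] 52.775
to a
[-0.446, -0.801, 0.02] [0, 0, np.float64(-0.1078)] rows 5
[0.154, -0.904, 0.02] [0, 0, np.float64(-0.1078)] rows 7
[0.0, 0.0, 0.945] [0, 0, np.float64(0.0)] rows 3
[0.0, 0.0, 0.945] [0, 0, np.float64(0.0)] rows 5
end [504.   99.  110.1 217.5]
```

```bash
python3 - <<'E'
from h import *
S=(545.9,315.1,341.7,139.9)
print("a");plan([(504,103.5,337,217.5),(504,103.5,110,217.5),(504,103.5,37.5,217.5)],S,extra=3)
print("a place");plan([(504,103.5,115,217.5),(417,-403.5,115,180),(417,-403.5,26,180)],(504,103.5,37.5,217.5),extra=3)
print("to c");plan([(417,-403.5,115,180),(542,23,115,217.5),(542,23,37.5,217.5)],(417,-403.5,26,180),extra=3)
E
```

```text
a
[-0.434, -0.787, 0.02] [0, 0, np.float64(-0.1078)] rows 5
[0.155, -0.885, 0.02] [0, 0, np.float64(-0.1078)] rows 7
[0.0, 0.0, 0.945] [0, 0, np.float64(0.0)] rows 3
[0.0, 0.0, 0.945] [0, 0, np.float64(0.0)] rows 5
[0.0, -0.001, 0.605] [0, 0, np.float64(0.0)] rows 5
end [504.  103.5  37.5 217.5]
a place
[0.0, 0.0, -0.646] [0, 0, np.float64(-0.0)] rows 5
[0.629, -0.582, 0.0] [0, 0, np.float64(0.0208)] rows 3
[0.548, -0.659, 0.0] [0, 0, np.float64(0.0208)] rows 3
[0.458, -0.725, 0.0] [0, 0, np.float64(0.0208)] rows 3
[0.359, -0.778, 0.0] [0, 0, np.float64(0.0208)] rows 3
[0.255, -0.819, 0.0] [0, 0, np.float64(0.0208)] rows 5
[0.0, -0.001, 0.742] [0, 0, np.float64(0.0002)] rows 5
end [ 417.  -403.6   26.   180. ]
to c
[0.0, 0.0, -0.742] [0, 0, np.float64(-0.0)] rows 5
[-0.26, 0.889, 0.0] [0, 0, np.float64(-0.026)] rows 3
[-0.401, 0.834, 0.0] [0, 0, np.float64(-0.026)] rows 3
[-0.532, 0.758, 0.0] [0, 0, np.float64(-0.026)] rows 3
[-0.648, 0.661, 0.0] [0, 0, np.float64(-0.026)] rows 5
[0.0, 0.0, 0.646] [0, 0, np.float64(-0.0002)] rows 5
end [541.9  23.   37.5 217.5]
```

{"method": "send_rows", "body": {"offset": [[-0.434,-0.787,0.02],[-0.434,-0.787,0.02],[-0.434,-0.787,0.02],[-0.434,-0.787,0.02],[-0.434,-0.787,0.02]], "delta_rot": [[0,0,-0.1078],[0,0,-0.1078],[0,0,-0.1078],[0,0,-0.1078],[0,0,-0.1078]]}}

```text
time: 53.4
tool_pos: [525.0, 209.2, 339.8]
tcp_rot: [3.142, 0.0, 3.118]
contact_force: [0.3, -0.4, -0.3]
grip_width: 45.7
finger_force: 0.0
```

{"method": "send_rows", "body": {"offset": [[0.155,-0.885,0.02],[0.155,-0.885,0.02],[0.155,-0.885,0.02],[0.155,-0.885,0.02],[0.155,-0.885,0.02],[0.155,-0.885,0.02],[0.155,-0.885,0.02]], "delta_rot": [[0,0,-0.1078],[0,0,-0.1078],[0,0,-0.1078],[0,0,-0.1078],[0,0,-0.1078],[0,0,-0.1078],[0,0,-0.1078]]}}

```text
time: 54.28
tool_pos: [504.0, 103.8, 337.3]
tcp_rot: [3.141, -0.0, -2.488]
contact_force: [0.0, -0.1, 0.6]
grip_width: 45.8
finger_force: 0.0
```

{"method": "send_rows", "body": {"offset": [[0,0,0.945],[0,0,0.945],[0,0,0.945]], "delta_rot": [[0,0,0],[0,0,0],[0,0,0]]}}

```text
time: 54.65
tool_pos: [501.8, 103.5, 220.9]
tcp_rot: [3.137, -0.007, -2.487]
contact_force: [0.1, -0.2, 1.0]
grip_width: 45.5
finger_force: 0.0
```

{"method": "send_rows", "body": {"offset": [[0,0,0.945],[0,0,0.945],[0,0,0.945],[0,0,0.945],[0,0,0.945]], "delta_rot": [[0,0,0],[0,0,0],[0,0,0],[0,0,0],[0,0,0]]}}

```text
time: 55.28
tool_pos: [506.0, 103.7, 113.5]
tcp_rot: [-3.139, 0.005, -2.487]
contact_force: [0.7, -0.5, 0.0]
grip_width: 45.6
finger_force: 0.0
```

```bash
python3 - <<'E'
from h import *
pulls("wrist",22); o=get_obs(); print(o["tool_pos"],o["tcp_rot"])
E
```

```text
wrist 0.88 [ 56. 121. 123. 232.] [582.9 -29.   98.1  42.7  37.6]
wrist 0.81 [139. 116. 191. 235.] [540.5  26.4 108.8  41.9  37.6]
wrist 0.59 [233. 150. 282. 245.] [502.  106.4  88.2  41.2  37.2]
[505.2150278  103.66494947 112.56812497] [-3.13949775e+00  3.13254951e-03 -2.48659179e+00]
```

{"method": "send_rows", "body": {"offset": [[0,0,0.605],[0,0,0.605],[0,0,0.605],[0,0,0.605],[0,0,0.605]], "delta_rot": [[0,0,0],[0,0,0],[0,0,0],[0,0,0],[0,0,0]]}}

```text
time: 56.0
tool_pos: [505.0, 103.6, 39.5]
tcp_rot: [-3.14, 0.002, -2.487]
contact_force: [-0.4, -0.2, -0.2]
grip_width: 45.9
finger_force: 0.0
```

{"method": "send_rows", "body": {"offset": [[0,0,0],[0,0,0],[0,0,0],[0,0,0],[0,0,0],[0,0,0],[0,0,0]], "delta_rot": [[0,0,0],[0,0,0],[0,0,0],[0,0,0],[0,0,0],[0,0,0],[0,0,0]], "grip": 0}}

```text
time: 56.88
tool_pos: [503.9, 103.7, 37.9]
tcp_rot: [3.141, -0.0, -2.487]
contact_force: [-1.3, 0.5, 1.5]
grip_width: 10.4
finger_force: 30.0
```

{"method": "send_rows", "body": {"offset": [[0,0,-0.646],[0,0,-0.646],[0,0,-0.646]], "delta_rot": [[0,0,0],[0,0,0],[0,0,0]]}}

```text
time: 57.25
tool_pos: [504.5, 103.5, 116.1]
tcp_rot: [-3.14, 0.002, -2.487]
contact_force: [-0.6, 0.9, -2.2]
grip_width: 9.7
finger_force: 30.0
```

{"method": "send_rows", "body": {"offset": [[0.629,-0.582,0],[0.629,-0.582,0],[0.629,-0.582,0]], "delta_rot": [[0,0,0.0208],[0,0,0.0208],[0,0,0.0208]]}}

```text
time: 57.62
tool_pos: [485.3, 0.2, 113.7]
tcp_rot: [3.14, -0.003, -2.621]
contact_force: [0.2, -0.0, -1.3]
grip_width: 9.8
finger_force: 30.0
```

{"method": "send_rows", "body": {"offset": [[0.548,-0.659,0],[0.548,-0.659,0],[0.548,-0.659,0]], "delta_rot": [[0,0,0.0208],[0,0,0.0208],[0,0,0.0208]]}}

```text
time: 58.0
tool_pos: [468.7, -100.4, 114.2]
tcp_rot: [3.14, -0.001, -2.751]
contact_force: [1.0, 0.9, -1.2]
grip_width: 10.0
finger_force: 30.0
```

{"method": "send_rows", "body": {"offset": [[0.458,-0.725,0],[0.458,-0.725,0],[0.458,-0.725,0]], "delta_rot": [[0,0,0.0208],[0,0,0.0208],[0,0,0.0208]]}}

```text
time: 58.38
tool_pos: [451.8, -201.4, 114.5]
tcp_rot: [3.141, -0.001, -2.881]
contact_force: [-0.3, 0.2, -2.0]
grip_width: 10.2
finger_force: 30.0
```

{"method": "send_rows", "body": {"offset": [[0.359,-0.778,0],[0.359,-0.778,0],[0.359,-0.778,0]], "delta_rot": [[0,0,0.0208],[0,0,0.0208],[0,0,0.0208]]}}

```text
time: 58.75
tool_pos: [434.9, -302.3, 114.5]
tcp_rot: [3.141, -0.0, -3.011]
contact_force: [-0.2, 0.2, -0.9]
grip_width: 9.9
finger_force: 30.0
```

{"method": "send_rows", "body": {"offset": [[0.255,-0.819,0],[0.255,-0.819,0],[0.255,-0.819,0],[0.255,-0.819,0],[0.255,-0.819,0],[0.255,-0.819,0]], "delta_rot": [[0,0,0.0208],[0,0,0.0208],[0,0,0.0208],[0,0,0.0208],[0,0,0.0208],[0,0,0.0208]]}}

```text
time: 59.5
tool_pos: [417.8, -402.2, 115.5]
tcp_rot: [3.141, 0.0, -3.139]
contact_force: [0.3, -0.8, -1.3]
grip_width: 10.1
finger_force: 30.0
```

```bash
python3 - <<'E'
from h import *
snap("wrist","w6"); o=get_obs(); print(o["tool_pos"],o["tcp_rot"],o["grip_width"])
for c in (326.,508.): print([np.round(proj("wrist",(x,y,32))) .tolist() for x,y in ((331,-454),(331,-203),(503,-454),(503,-203))])
E
```

```text
[ 417.70342809 -402.52529594  115.59560453] [ 3.14147400e+00  1.26943811e-04 -3.13889108e+00] 10.064255769903273
[[192.0, 104.0], [488.0, 105.0], [203.0, 277.0], [443.0, 278.0]]
[[192.0, 104.0], [488.0, 105.0], [203.0, 277.0], [443.0, 278.0]]
```

View pics/w6.png

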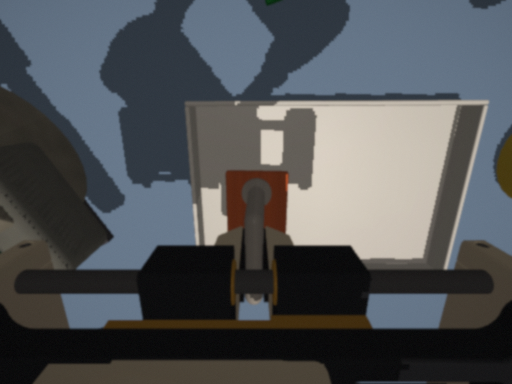

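{"method": "send_rows", "body": {"offset": [[0,0,0.4],[0,0,0.65],[0,0,0.7],[0,0,0.72],[0,0,0.74],[0,0,0.745],[0,0,0.75],[0,0,0.75]], "delta_rot": [[0,0,0],[0,0,0],[0,0,0],[0,0,0],[0,0,0],[0,0,0],[0,0,0],[0,0,0]]}}

```text
time: 60.55
tool_pos: [417.5, -403.6, 25.9]
tcp_rot: [-3.141, 0.001, -3.14]
contact_force: [-0.7, 0.6, 1.0]
grip_width: 9.9
finger_force: 30.0
```

{"method": "send_rows", "body": {"offset": [[0,0,0],[0,0,0],[0,0,0],[0,0,0],[0,0,0]], "delta_rot": [[0,0,0],[0,0,0],[0,0,0],[0,0,0],[0,0,0]], "grip": 0.5}}

```text
time: 61.18
tool_pos: [417.3, -403.4, 25.4]
tcp_rot: [3.142, 0.0, -3.14]
contact_force: [0.5, 0.1, -0.0]
grip_width: 45.4
finger_force: 0.0
```

{"method": "send_rows", "body": {"offset": [[0,0,-0.742],[0,0,-0.742],[0,0,-0.742]], "delta_rot": [[0,0,0],[0,0,0],[0,0,0]]}}

```text
time: 61.55
tool_pos: [418.2, -404.5, 116.9]
tcp_rot: [-3.138, 0.003, -3.14]
contact_force: [0.9, 0.1, -0.3]
grip_width: 46.1
finger_force: 0.0
```

{"method": "send_rows", "body": {"offset": [[-0.26,0.889,0],[-0.26,0.889,0],[-0.26,0.889,0]], "delta_rot": [[0,0,-0.026],[0,0,-0.026],[0,0,-0.026]]}}

```text
time: 61.92
tool_pos: [448.2, -293.2, 113.2]
tcp_rot: [3.138, -0.002, -2.973]
contact_force: [-0.7, 0.3, -0.8]
grip_width: 45.9
finger_force: 0.0
```

{"method": "send_rows", "body": {"offset": [[-0.401,0.834,0],[-0.401,0.834,0],[-0.401,0.834,0]], "delta_rot": [[0,0,-0.026],[0,0,-0.026],[0,0,-0.026]]}}

```text
time: 62.3
tool_pos: [479.3, -188.1, 113.6]
tcp_rot: [3.14, -0.001, -2.81]
contact_force: [-1.0, -0.4, -0.2]
grip_width: 46.0
finger_force: 0.0
```

{"method": "send_rows", "body": {"offset": [[-0.532,0.758,0],[-0.532,0.758,0],[-0.532,0.758,0]], "delta_rot": [[0,0,-0.026],[0,0,-0.026],[0,0,-0.026]]}}

```text
time: 62.68
tool_pos: [510.8, -82.4, 113.8]
tcp_rot: [3.141, -0.0, -2.647]
contact_force: [0.8, -0.6, -0.0]
grip_width: 46.0
finger_force: 0.0
```

{"method": "send_rows", "body": {"offset": [[-0.648,0.661,0],[-0.648,0.661,0],[-0.648,0.661,0],[-0.648,0.661,0],[-0.648,0.661,0],[-0.648,0.661,0]], "delta_rot": [[0,0,-0.026],[0,0,-0.026],[0,0,-0.026],[0,0,-0.026],[0,0,-0.026],[0,0,-0.026]]}}

```text
time: 63.42
tool_pos: [541.5, 21.9, 114.5]
tcp_rot: [-3.142, -0.0, -2.489]
contact_force: [-0.8, -0.3, 1.2]
grip_width: 45.7
finger_force: 0.0
```

```bash
python3 - <<'E'
from h import *
for c in("side","scene","wrist"): pulls(c,22)
o=get_obs(); print(o["tool_pos"],o["tcp_rot"])
plan([(542,23,37.5,217.5)],extra=3)
print("c place");plan([(542,23,115,217.5),(417,-328.5,115,180),(417,-328.5,25,180)],(542,23,37.5,217.5),extra=3)
print("to b");plan([(417,-328.5,115,180),(584.5,-32.6,115,217.5),(584.5,-32.6,37.5,217.5)],(417,-328.5,25,180),extra=3)
print("b place");plan([(584.5,-32.6,115,217.5),(417,-253.5,115,180),(417,-253.5,25,180)],(584.5,-32.6,37.5,217.5),extra=3)
E
```

```text
side 0.91 [267. 203. 288. 231.] [581.8 -33.5  97.4  39.8  38.1]
side 0.81 [291. 329. 323. 356.] [ 4.126e+02 -4.056e+02  8.590e+01  3.950e+01  2.000e-01]
side 0.56 [248. 194. 269. 223.] [540.4  23.7 106.5  39.9  37.6]
side 0.52 [149. 147. 177. 160.] [408.1 426.6  68.7  25.1 -12.2]
scene 0.85 [264. 227. 294. 246.] [543.1  28.3 106.6  47.3  38.8]
scene 0.72 [148. 256. 176. 278.] [ 4.327e+02 -4.027e+02  8.740e+01  4.170e+01 -3.000e-01]
scene 0.66 [258. 243. 287. 262.] [586.7 -27.3  95.6  46.1  38.8]
wrist 0.88 [158. 146. 206. 246.] [583.9 -29.9  98.3  41.8  37.5]
wrist 0.66 [233. 140. 278. 254.] [541.2  25.1 108.5  41.1  37.6]
[541.5517543   23.13953732 114.56769761] [-3.14155787e+00  1.34928292e-04 -2.48672359e+00]
[-0.002, -0.003, 0.642] [0, 0, np.float64(0.0001)] rows 5
end [ 542.    23.    37.5 -142.5]
c place
[0.0, 0.0, -0.646] [0, 0, np.float64(-0.0)] rows 5
[0.87, -0.563, 0.0] [0, 0, np.float64(0.0347)] rows 3
[0.727, -0.738, 0.0] [0, 0, np.float64(0.0347)] rows 3
[0.551, -0.878, 0.0] [0, 0, np.float64(0.0347)] rows 5
[0.0, 0.0, 0.75] [0, 0, np.float64(0.0001)] rows 5
end [ 417.  -328.5   25.   180. ]
to b
[0.0, 0.0, -0.75] [0, 0, np.float64(-0.0)] rows 5
[-0.465, 0.822, 0.0] [0, 0, np.float64(-0.0347)] rows 3
[-0.632, 0.702, 0.0] [0, 0, np.float64(-0.0347)] rows 3
[-0.769, 0.549, 0.0] [0, 0, np.float64(-0.0347)] rows 5
[0.0, -0.001, 0.646] [0, 0, np.float64(-0.0001)] rows 5
end [584.5 -32.6  37.5 217.5]
b place
[0.0, 0.0, -0.646] [0, 0, np.float64(-0.0)] rows 5
[0.9974068152442106, -0.27307816754890846, 0.0] [0, 0, np.float64(0.0521)] rows 4
[0.957, -0.647, 0.0] [0, 0, np.float64(0.0521)] rows 6
[0.072, -0.097, 0.75] [0, 0, np.float64(-0.0)] rows 5
end [ 417.1 -253.5   25.   180. ]
```

{"method": "send_rows", "body": {"offset": [[0,0,0.642],[0,0,0.642],[0,0,0.642],[0,0,0.642],[0,0,0.642]], "delta_rot": [[0,0,0],[0,0,0],[0,0,0],[0,0,0],[0,0,0]]}}

```text
time: 64.35
tool_pos: [542.6, 23.2, 39.1]
tcp_rot: [-3.14, 0.002, -2.486]
contact_force: [-0.6, 0.7, -1.1]
grip_width: 45.8
finger_force: 0.0
```

{"method": "send_rows", "body": {"offset": [[0,0,0],[0,0,0],[0,0,0],[0,0,0],[0,0,0],[0,0,0],[0,0,0]], "delta_rot": [[0,0,0],[0,0,0],[0,0,0],[0,0,0],[0,0,0],[0,0,0],[0,0,0]], "grip": 0}}

```text
time: 65.22
tool_pos: [541.4, 23.4, 37.5]
tcp_rot: [3.141, -0.0, -2.487]
contact_force: [-1.6, 1.4, 1.1]
grip_width: 9.8
finger_force: 30.0
```

{"method": "send_rows", "body": {"offset": [[0,0,-0.646],[0,0,-0.646],[0,0,-0.646]], "delta_rot": [[0,0,0],[0,0,0],[0,0,0]]}}

```text
time: 65.6
tool_pos: [541.9, 23.1, 115.5]
tcp_rot: [-3.14, 0.001, -2.487]
contact_force: [-0.3, -0.3, -2.3]
grip_width: 9.8
finger_force: 30.0
```

{"method": "send_rows", "body": {"offset": [[0.87,-0.563,0],[0.87,-0.563,0],[0.87,-0.563,0]], "delta_rot": [[0,0,0.0347],[0,0,0.0347],[0,0,0.0347]]}}

```text
time: 65.97
tool_pos: [497.5, -97.1, 113.0]
tcp_rot: [3.139, -0.003, -2.71]
contact_force: [-0.0, 0.6, -2.2]
grip_width: 9.7
finger_force: 30.0
```

{"method": "send_rows", "body": {"offset": [[0.727,-0.738,0],[0.727,-0.738,0],[0.727,-0.738,0]], "delta_rot": [[0,0,0.0347],[0,0,0.0347],[0,0,0.0347]]}}

```text
time: 66.35
tool_pos: [456.8, -213.7, 113.4]
tcp_rot: [3.14, -0.002, -2.928]
contact_force: [0.7, 0.0, -2.0]
grip_width: 10.4
finger_force: 30.0
```

{"method": "send_rows", "body": {"offset": [[0.551,-0.878,0],[0.551,-0.878,0],[0.551,-0.878,0],[0.551,-0.878,0],[0.551,-0.878,0],[0.551,-0.878,0]], "delta_rot": [[0,0,0.0347],[0,0,0.0347],[0,0,0.0347],[0,0,0.0347],[0,0,0.0347],[0,0,0.0347]]}}

```text
time: 67.1
tool_pos: [417.3, -326.9, 114.8]
tcp_rot: [3.141, -0.0, -3.138]
contact_force: [-0.8, -0.3, -2.6]
grip_width: 10.1
finger_force: 30.0
```

{"method": "send_rows", "body": {"offset": [[0,0,0.4],[0,0,0.65],[0,0,0.7],[0,0,0.72],[0,0,0.73],[0,0,0.74],[0,0,0.745],[0,0,0.745]], "delta_rot": [[0,0,0],[0,0,0],[0,0,0],[0,0,0],[0,0,0],[0,0,0],[0,0,0],[0,0,0]]}}

```text
time: 68.1
tool_pos: [416.7, -328.4, 25.8]
tcp_rot: [-3.141, 0.0, -3.141]
contact_force: [0.9, -0.1, -2.4]
grip_width: 10.0
finger_force: 30.0
```

{"method": "send_rows", "body": {"offset": [[0,0,0.005],[0,0,0.005],[0,0,0.005],[0,0,0.005],[0,0,0.005]], "delta_rot": [[0,0,0],[0,0,0],[0,0,0],[0,0,0],[0,0,0]], "grip": 0.5}}

```text
time: 68.72
tool_pos: [416.7, -328.3, 25.0]
tcp_rot: [3.142, 0.0, -3.141]
contact_force: [-0.2, -0.2, 0.7]
grip_width: 45.7
finger_force: 0.0
```

{"method": "send_rows", "body": {"offset": [[0,0,-0.75],[0,0,-0.75],[0,0,-0.75]], "delta_rot": [[0,0,0],[0,0,0],[0,0,0]]}}

```text
time: 69.1
tool_pos: [417.7, -329.3, 117.2]
tcp_rot: [-3.138, 0.004, -3.141]
contact_force: [0.6, -0.7, -0.0]
grip_width: 45.5
finger_force: 0.0
```

{"method": "send_rows", "body": {"offset": [[-0.465,0.822,0],[-0.465,0.822,0],[-0.465,0.822,0]], "delta_rot": [[0,0,-0.0347],[0,0,-0.0347],[0,0,-0.0347]]}}

```text
time: 69.47
tool_pos: [472.8, -226.3, 113.5]
tcp_rot: [3.139, -0.002, -2.918]
contact_force: [-0.2, -0.4, 0.2]
grip_width: 46.1
finger_force: 0.0
```

{"method": "send_rows", "body": {"offset": [[-0.632,0.702,0],[-0.632,0.702,0],[-0.632,0.702,0]], "delta_rot": [[0,0,-0.0347],[0,0,-0.0347],[0,0,-0.0347]]}}

```text
time: 69.85
tool_pos: [528.5, -128.7, 113.8]
tcp_rot: [3.14, -0.001, -2.701]
contact_force: [-0.3, -0.8, 0.1]
grip_width: 45.9
finger_force: 0.0
```

{"method": "send_rows", "body": {"offset": [[-0.769,0.549,0],[-0.769,0.549,0],[-0.769,0.549,0],[-0.769,0.549,0],[-0.769,0.549,0],[-0.769,0.549,0]], "delta_rot": [[0,0,-0.0347],[0,0,-0.0347],[0,0,-0.0347],[0,0,-0.0347],[0,0,-0.0347],[0,0,-0.0347]]}}

```text
time: 70.6
tool_pos: [583.5, -33.4, 115.0]
tcp_rot: [3.142, -0.0, -2.489]
contact_force: [-0.0, -0.5, -0.7]
grip_width: 46.1
finger_force: 0.0
```

```bash
python3 - <<'E'
from h import *
for c in("side","scene","wrist"): pulls(c,22)
plan([(584.5,-32.6,37.5,217.5)])
E
```

```text
side 0.82 [268. 304. 310. 339.] [ 4.119e+02 -3.336e+02  1.057e+02  3.970e+01 -2.000e-01]
side 0.62 [268. 199. 286. 230.] [582.4 -32.5  99.8  39.8  37.6]
side 0.57 [291. 327. 322. 357.] [ 4.126e+02 -4.056e+02  8.590e+01  3.950e+01  2.000e-01]
scene 0.88 [165. 245. 190. 271.] [ 431.5 -330.9  109.3   40.6    0.6]
scene 0.73 [257. 239. 285. 262.] [586.  -27.6  97.2  46.6  38.8]
scene 0.71 [146. 253. 172. 278.] [ 4.313e+02 -4.026e+02  9.010e+01  4.170e+01 -3.000e-01]
scene 0.65 [354. 216. 381. 246.] [670.7 328.5  80.8  64.8 -51.2]
wrist 0.84 [234. 145. 275. 249.] [584.5 -30.7  98.6  41.2  37.7]
[-0.003, -0.006, 0.646] [0, 0, np.float64(0.0)] rows 4
end [ 584.5  -32.6   37.5 -142.5]
```

{"method": "send_rows", "body": {"offset": [[0,0,0.645],[0,0,0.645],[0,0,0.645],[0,0,0.645],[0,0,0.645]], "delta_rot": [[0,0,0],[0,0,0],[0,0,0],[0,0,0],[0,0,0]]}}

```text
time: 71.53
tool_pos: [585.0, -32.3, 39.3]
tcp_rot: [-3.139, 0.002, -2.487]
contact_force: [-0.1, 0.1, 0.2]
grip_width: 46.2
finger_force: 0.0
```

{"method": "send_rows", "body": {"offset": [[0,0,0],[0,0,0],[0,0,0],[0,0,0],[0,0,0],[0,0,0],[0,0,0]], "delta_rot": [[0,0,0],[0,0,0],[0,0,0],[0,0,0],[0,0,0],[0,0,0],[0,0,0]], "grip": 0}}

```text
time: 72.4
tool_pos: [583.9, -32.2, 37.6]
tcp_rot: [-3.142, 0.0, -2.487]
contact_force: [0.2, -1.0, -0.4]
grip_width: 10.1
finger_force: 30.0
```

{"method": "send_rows", "body": {"offset": [[0,0,-0.646],[0,0,-0.646],[0,0,-0.646]], "delta_rot": [[0,0,0],[0,0,0],[0,0,0]]}}

```text
time: 72.78
tool_pos: [584.1, -32.1, 115.7]
tcp_rot: [-3.141, 0.001, -2.487]
contact_force: [-0.3, -0.6, -2.1]
grip_width: 10.1
finger_force: 30.0
```

{"method": "send_rows", "body": {"offset": [[0.742,-0.203,0],[0.742,-0.203,0],[0.742,-0.203,0]], "delta_rot": [[0,0,0.0347],[0,0,0.0347],[0,0,0.0347]]}}

```text
time: 73.15
tool_pos: [525.8, -106.7, 113.1]
tcp_rot: [3.139, -0.003, -2.708]
contact_force: [-0.5, 0.5, -1.5]
grip_width: 9.7
finger_force: 30.0
```

{"method": "send_rows", "body": {"offset": [[0.681,-0.359,0],[0.681,-0.359,0],[0.681,-0.359,0]], "delta_rot": [[0,0,0.0347],[0,0,0.0347],[0,0,0.0347]]}}

```text
time: 73.53
tool_pos: [471.2, -179.8, 113.8]
tcp_rot: [3.14, -0.002, -2.925]
contact_force: [0.2, -0.1, -2.7]
grip_width: 10.3
finger_force: 30.0
```

{"method": "send_rows", "body": {"offset": [[0.587,-0.498,0],[0.587,-0.498,0],[0.587,-0.498,0],[0.587,-0.498,0],[0.587,-0.498,0],[0.587,-0.498,0]], "delta_rot": [[0,0,0.0347],[0,0,0.0347],[0,0,0.0347],[0,0,0.0347],[0,0,0.0347],[0,0,0.0347]]}}

```text
time: 74.28
tool_pos: [417.0, -252.2, 115.0]
tcp_rot: [3.141, 0.0, -3.139]
contact_force: [0.3, -0.8, -2.8]
grip_width: 9.9
finger_force: 30.0
```

{"method": "send_rows", "body": {"offset": [[0,0,0.4],[0,0,0.65],[0,0,0.7],[0,0,0.72],[0,0,0.73],[0,0,0.74],[0,0,0.748],[0,0,0.748]], "delta_rot": [[0,0,0],[0,0,0],[0,0,0],[0,0,0],[0,0,0],[0,0,0],[0,0,0],[0,0,0]]}}

```text
time: 75.28
tool_pos: [416.6, -253.1, 25.6]
tcp_rot: [-3.141, 0.0, -3.141]
contact_force: [-0.6, -0.5, -1.0]
grip_width: 10.0
finger_force: 30.0
```

{"method": "send_rows", "body": {"offset": [[0,0,0.005],[0,0,0.005],[0,0,0.005],[0,0,0.005],[0,0,0.005]], "delta_rot": [[0,0,0],[0,0,0],[0,0,0],[0,0,0],[0,0,0]], "grip": 0.5}}

```text
time: 75.9
tool_pos: [416.5, -253.0, 24.7]
tcp_rot: [3.142, 0.0, -3.141]
contact_force: [0.5, 0.1, -0.3]
grip_width: 46.0
finger_force: 0.0
```

{"method": "send_rows", "body": {"offset": [[0,0,-0.9],[0,0,-0.9],[0,0,-0.9]], "delta_rot": [[0,0,0],[0,0,0],[0,0,0]]}}

```text
time: 76.28
tool_pos: [418.2, -254.4, 136.1]
tcp_rot: [-3.137, 0.006, -3.141]
contact_force: [0.4, -0.3, -0.1]
grip_width: 45.7
finger_force: 0.0
```

{"method": "send_rows", "body": {"offset": [[0,0.8,-0.9],[0,0.8,-0.9],[0,0.8,-0.9],[0,0.8,-0.9],[0,0.8,-0.9],[0,0.8,-0.9]], "delta_rot": [[0,0,0],[0,0,0],[0,0,0],[0,0,0],[0,0,0],[0,0,0]]}}

```text
time: 77.03
tool_pos: [415.9, -157.6, 239.1]
tcp_rot: [3.14, -0.003, 3.141]
contact_force: [0.6, 0.2, -0.6]
grip_width: 46.1
finger_force: 0.0
```

```bash
python3 - <<'E'
from h import *
for c in("side","scene"):
    pulls(c,10,save=c+"9")
    for n,z in (("lever_ball",132),("lamp_grip",275)):
        for d in finder.pinpoint(n,c)[:1]: print(c,n,np.round(ray(c,d["uv"],z)))
E
```

```text
side 0.98 [271. 303. 308. 336.] [ 415.7 -330.8  108.    40.1   -3.1]
side 0.72 [290. 329. 322. 356.] [ 4.167e+02 -4.024e+02  8.740e+01  3.990e+01  2.000e-01]
side 0.71 [257. 286. 290. 314.] [ 416.2 -255.    97.4   39.5    0.6]
side lever_ball [436. 331. 132.]
side lamp_grip [545. 321. 275.]
scene 0.83 [167. 244. 188. 270.] [ 4.215e+02 -3.273e+02  1.082e+02  4.010e+01 -1.000e-01]
scene 0.74 [187. 238. 208. 266.] [ 4.228e+02 -2.527e+02  9.670e+01  4.140e+01 -4.000e-01]
scene 0.56 [148. 255. 174. 280.] [ 4.217e+02 -4.011e+02  8.860e+01  4.000e+01 -3.000e-01]
scene lever_ball [422. 311. 132.]
scene lamp_grip [535. 313. 275.]
```

View pics/side9.png

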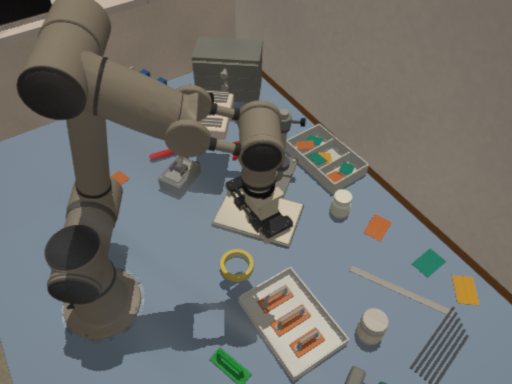

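All three pulls stand in the tray (275,298), (291,318), (307,341). I'll confirm the lever, which the arm partly hides here, with one crop.

```bash
python3 - <<'E'
import cv2,numpy as np
a=cv2.imread("pics/side9.png")[110:210,130:260]; b=cv2.imread("pics/scene9.png")[130:230,280:410]
cv2.imwrite("pics/chk.png",cv2.resize(np.hstack([a,b]),None,fx=3,fy=3))
E
```

```text
(no output)
```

View pics/chk.png

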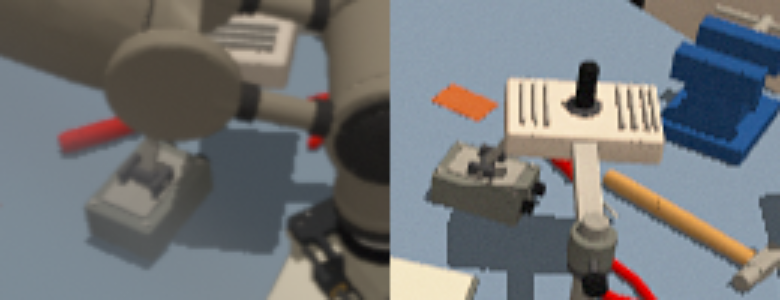

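The shank leans away from the robot, so the lever is off, and the lamp is aside. Handing in.

```bash
python3 -c "
from h import *
print(ticket.close_job())"
```

```text
the job is handed in; nothing more can be done
None
```

I cured all three pulls under the lamp for about 5 s, set them standing in the tray, switched the isolator off, swung the lamp aside and handed the job in at about 77 s; the hand-in returned no verdict.

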